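# Hang the roller carrier on the sloped rail and let it roll to the stop

### The job

Pick up the roller carrier by its top tab and hook it over the sloped rail near the rail's high end. Lower it gently, without pressing hard, until you feel its rollers bear on the rail, hold it there for a moment, then let go so that it rolls down by itself, untouched, and comes to rest against the stop plate. Leave the three small parts around the stand where they are.

Things in the scene. Friction and masses are not known exactly. Their poses are not given: they have to be found in the camera images.
- carrier: Roller carrier: C-shaped hook, aluminium and steel, 0.34 kg (+-20 %), standing upright on the bench. Origin: centre line, underside; z up; y along the rail when hung; the C opens to +x and is closed at -x by an upright plate (x -22 to -17, y -34 to 34, z up to 104 mm). Free gap for the rail between tray and rollers: z 19 to 68 mm. Total height 143 mm.
- tab (a point): Grip tab on top of the carrier, 10 mm thick in x, 32 mm long in y, from z 104 (top of the bridge plate, x -22 to 8, y -25 to 25 mm) to 143 mm of the carrier; this point is in its middle at z 126. Pinch it across x from above. Axes as the carrier's.
- tray (a point): Top of the carrier's foot, at carrier [0, 0, 19] mm: a steel tray x -22 to 28, y -30 to 30 mm, 12 mm thick, with a fixed disc 34 mm wide on it. It hangs below the rail. Axes as the carrier's.
- seat (a point): Carrier point [0, 0, 66] mm: the rail's centre line passes here (within 1 mm) when both rollers sit on the rail. Two free-turning grooved rollers, axles along x at carrier z 81, y -18 and 18 mm; groove radius 9, flange radius 13 mm; groove 13 mm wide at its bottom, 17 mm at the lips; rollers span x -11 to 11 mm.
- stand: Fixed aluminium stand; origin: centre of the underside of its foot (70 x 430 x 10 mm, long in y), z up. Slotted posts at both ends (y -195 and 195, 34 x 22 mm, tops at z 152 and 201). They carry the rail along y at x = 0, sloping 7 degrees down towards -y. The carrier hangs with its x, y along the stand's x, y, so it is brought in from the stand's -x side.
- rail_mid (a point): Nominal centre line of the rail (round steel bar, 12 mm diameter) at stand y = 0, 150 mm above the bench. The rail is clamped in the slotted posts at a height that is NOT measured: it truly lies up to 13 mm above or below, stop and all, same slope. It does not give. Axes as the stand's (level).
- load_point (a point): Nominal centre line of the rail at stand y = 80 mm, a good place to set the carrier on (height likewise up to 13 mm off). A 24 mm collar closes the rail's high end at y = 154 mm. Axes as the stand's (level).
- stop_point (a point): Nominal point where the rail's centre line meets the rubber face of the stop plate (50 x 50 mm, square to the rail) at its low end, stand y = -134 mm; same unknown height. A carrier resting against it has its seat point 34 mm up the rail from here. Axes as the stand's (level).
- loupe: Bystander: black loupe, a cylinder 38 mm wide, 30 mm high, standing in front of the stand; origin at the centre of its underside.
- sample_cup: Bystander: light grey open cup, 37 mm wide, 26 mm high, standing behind the stand; origin at the centre of its underside.
- bush_brass: Bystander: brass bush, 30 mm wide, 26 mm high, standing behind the stand; origin at the centre of its underside.

How it is judged (in metres and radians):
On the way, in this order (a step that is already met when the one before it is completed fails the run):
1. the carrier, still held in the fingers, is hooked over the upper half of the rail and bears on it with at least 1 N for 0.3 s (contact force between carrier and stand above 1 N and contact force between the fingers and carrier above 0.5 N and y of seat in the frame of stand above 0 m and x of seat in the frame of stand between -0.008 and 0.008 m and z of seat in the frame of stand between 0.135 and 0.185 m), for 0.3 s.
2. let go, it has rolled down to the stop by itself (y of seat in the frame of stand below -0.093 m and x of seat in the frame of stand between -0.008 and 0.008 m and contact force between the fingers and carrier below 0.1 N and z of seat in the frame of stand above 0.12 m), for 0.2 s.
At the end, for the whole second after the job is handed in: The carrier hangs on the rail by both rollers, upright within 15 degrees, released and at rest (under 20 mm/s), against the stop plate (seat point within 6 mm along the rail of where it rests on the stop, within 8 mm of the rail's vertical plane); the loupe, cup and bush are where they stood (y of seat in the frame of stand between -0.107 and -0.095 m and x of seat in the frame of stand between -0.008 and 0.008 m and z of seat in the frame of stand between 0.12 and 0.156 m and angle between carrier's own z axis and vertical below 0.26 rad and contact force between carrier and stand above 0.5 N and linear speed of carrier below 0.02 m/s); the robot touches nothing.
It fails at once if the held carrier is pressed or pushed against the rail or stand with more than 20 N (contact force between carrier and stand above 20 N and contact force between the fingers and carrier above 0.5 N).
It fails at once if the robot pushes on the stand or rail with more than 20 N (contact force between the arm and stand above 20 N).
It fails at once if the carrier is led or pushed by the robot on the lower half of the rail instead of rolling by itself (y of seat in the frame of stand between -0.16 and -0.03 m and x of seat in the frame of stand between -0.008 and 0.008 m and z of seat in the frame of stand between 0.11 and 0.165 m and contact force between carrier and stand above 0.2 N and contact force between the arm and carrier above 0.3 N).
It fails at once if the loupe, cup or bush is moved more than 15 mm (distance of any of loupe, sample_cup, bush_brass from where it was at the start of the episode above 0.015 m).
It also fails if it takes over 51 s, if anything falls off the work surface, if the arm or the gripper's body presses on something with over 40 N, if the wrist force passes 120 N, or if a joint passes its speed limit or range.

### The arm

A 6-joint arm with a two-finger parallel gripper is mounted at the origin on a cart in front of the work surface, level with it; the furniture and walls round the work are solid. World frame = base frame: x ahead of the robot, y to its left, z up, the work surface at z = 0. Lengths are in mm, angles in rad, forces in N, time in s.
With the tool pointing down it reaches from about 350 to 850 mm from the base axis. Payload 8.1 kg.
Tool frame: the origin (TCP) lies between the finger pads; the fingertips stand 11 mm ahead of it and the grasp point (between the pads) lies 8 mm behind it; z points along the fingers, y is the direction in which the jaws open and shut (so a half turn about z gives the same grasp; the last joint's range is limited). The gripper opens to 85 mm and grips with 20 to 120 N. Pads are 22 mm wide; open, the fingers measure 114 mm over their backs; the gripper's body (76 mm by 85 mm) begins 54 mm behind the grasp point. The pads swing forward as they close: fully open they stand 13 mm farther back than shut.
Start: joints at [-1.385, 0.13, 1.488, -0, 1.523, -0.085], TCP at [160.522, -578.133, 242.292] pointing down, gripper open.
Joint ranges: [-2.96, 2.96], [-0.89, 2.26], [0.02, 2.5], [-1.34, 4.48], [0, 2.73], [-2.66, 2.66]. Speed limits (rad/s): [2.39, 2.39, 2.79, 3.14, 3.14, 3.14].

### API

Orientations are given as [roll, pitch, yaw] about the fixed x, y, z axes, in that order (R = Rz(yaw) Ry(pitch) Rx(roll)).
In Python, from bench import status, optics, ctrl gives the robot as it stands.
- The arm moves only by the tool apply_moves, never from a script. Its argument "motion" is a list of rows, each an object of numbers: "jaw": the closure, from -1 (fully open) to 1 (shut); "x", "y", "z": the shift along the tool's x, y, z in cm; "ax", "ay", "az": the turn, a rotation vector about the tool's x, y, z in degrees. In form: [{"jaw": .., "x": .., "y": .., "z": .., "ax": .., "ay": .., "az": ..}, ...]. A call has 1 to 8 rows; each row is the pose to reach, as a shift and turn from the pose commanded when the call began, along the tool's axes at that moment; what a row does not reach only later rows make up. A row lasts 1/10 s, in which the tool goes at most 50 mm and 8.59 degrees, less where a joint would pass 70% of its speed; a pose out of reach is approached as far as the arm can. A call with a gripper value outside its range is refused whole. The fingers move at their own pace and stop on an object; the grip force is fixed at half the most. Time passes only in rows, so rows that repeat a pose let the fingers close. It gives the time, the measured TCP pose, the force and the opening at its end, in the units of the state.
- status.read_state(): the state, without advancing time (a new reading comes with each control period).
- optics.get_image(name): name is "scene" or "top" or "wrist"; returns a dict with "pixels" (384x512x3 uint8, red, green, blue), "mtx" (3x3 intrinsics, pixels), "k1" (the pictures are not rectified: a ray, as slopes to the right and down, at radius r is drawn at 1 + k1 r^2 times it, then the intrinsics apply), "T" (4x4, takes a point from camera to world coordinates); the wrist camera has in their place "mount" (4x4, takes a point from camera to tool coordinates, whose origin is the TCP and whose axes are the flange's). Camera axes: x right, y up, looking along -z (the intrinsics and any distortion apply to the point x, -y, -z); pixel columns grow to the right and rows downward; lengths in mm; the calibration is good to about 2 mm. A picture is of the moment at which its call begins: read the wrist's pose just before it. There is no depth.
- ctrl.hand_in(): hands the job in, once; it reports no verdict.
The state is a dict: "t": time; "joints": joint angles; "joint_vel": joint speeds; "tau": joint torques, N m; "eef_pos": TCP position; "ee_rot": TCP orientation; "contact_force": force on the tool from outside, world axes, zero at the start; "ft_torque": the same for the moment, N m; "finger_gap": finger opening in mm.
Only numpy, scipy, OpenCV 4.12 (cv2) and the standard library are available. Lean on these libraries where they do the work, as an engineer would, in place of code of your own. Each camera call takes 0.05 s, during which the arm holds its last target.

## Working session

There is one attempt and no reset: what is moved stays moved. The work goes in short steps, Python scripts to look and compute and a tool call to move; the robot and the scene stay as the last step left them, time stands still between calls to the robot, and variables do not carry over. Pictures are saved under pics/ and viewed, and the job is handed in when it is done.

Besides the shell and the picture viewer there is one more tool, called after ">>>" as a command line: name --argument value ..., lists and objects as JSON in quotes. apply_moves: Moves the arm, as the interface text tells. Its arguments: {"type":"object","properties":{"motion":{"type":"array","items":{"type":"object","properties":{"jaw":{"type":"number"},"x":{"type":"number"},"y":{"type":"number"},"z":{"type":"number"},"ax":{"type":"number"},"ay":{"type":"number"},"az":{"type":"number"}}}}},"required":["motion"]}

```bash
ls; mkdir -p pics; python3 - <<'E'
from bench import status, optics
import cv2
s=status.read_state(); print(s)
for n in ["scene","top","wrist"]:
    d=optics.get_image(n); cv2.imwrite(f"pics/{n}0.png",d["pixels"][:,:,::-1])
    print(n,d["mtx"],d["k1"],d.get("T"),d.get("mount"))
E
```

```text
pics
{'t': 0.0, 'joints': array([-1.38540914e+00,  1.31145329e-01,  1.48928366e+00, -1.87318998e-05,
        1.52295995e+00, -8.53855582e-02]), 'joint_vel': array([-1.00197628e-03,  7.72984348e-04, -4.50306550e-04, -1.06079749e-03,
       -3.15062672e-04, -4.71130285e-05]), 'tau': array([-2.52700760e-03, -5.69387269e+01, -5.00570834e+01, -4.61369964e-04,
        1.44603668e-02,  3.25779058e-05]), 'eef_pos': array([ 160.41364912, -577.62299471,  241.25144335]), 'ee_rot': array([-3.13980132e+00, -1.34549138e-04,  2.70773541e-01]), 'contact_force': array([ 0.45243354,  0.2065605 , -0.27793253]), 'ft_torque': array([ 0.02208315, -0.01160089, -0.03026494]), 'finger_gap': 85.28985710965705}
scene [[493.9615719    0.         253.43076682]
 [  0.         493.9615719  186.69343442]
 [  0.           0.           1.        ]] -0.2006338782759099 [[ 8.37098670e-01  2.33605330e-01 -4.94665914e-01 -1.51731891e+02]
 [-5.46651246e-01  3.22598527e-01 -7.72724145e-01 -1.12155909e+03]
 [-2.09339832e-02  9.17256093e-01  3.97747443e-01  7.09005161e+02]
 [ 0.00000000e+00  0.00000000e+00  0.00000000e+00  1
[... 174 characters left out ...]
[-1.47349139e-02  9.93007243e-01 -1.17130262e-01  4.73290511e+02]
 [-9.99880033e-01 -1.40738570e-02  6.46890294e-03 -2.36875624e+01]
 [ 4.77519292e-03  1.17211528e-01  9.93095491e-01  9.80350706e+02]
 [ 0.00000000e+00  0.00000000e+00  0.00000000e+00  1.00000000e+00]] None
wrist [[322.53923962   0.         255.6791634 ]
 [  0.         322.53923962 197.26289702]
 [  0.           0.           1.        ]] -0.03529011846716192 None [[-4.11367476e-04  9.46919601e-01  3.21470218e-01  8.23965266e+01]
 [ 9.99998234e-01 -1.99969680e-04  1.86867065e-03 -3.38457899e-01]
 [ 1.83376516e-03  3.21470419e-01 -9.46917846e-01 -1.32234063e+02]
 [ 0.00000000e+00  0.00000000e+00  0.00000000e+00  1.00000000e+00]]
```

View pics/scene0.png

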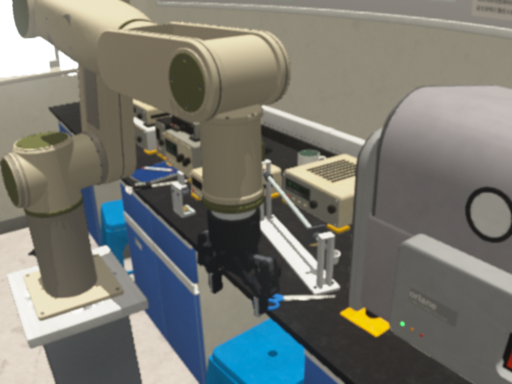

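View pics/top0.png

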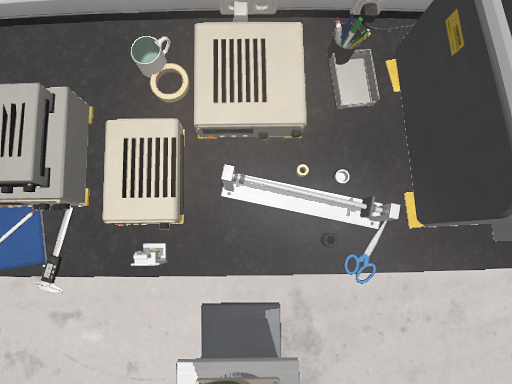

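View pics/wrist0.png

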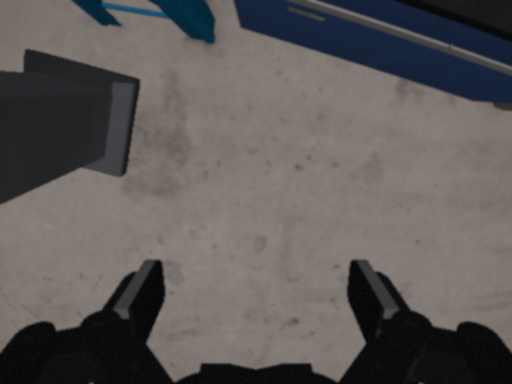

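```bash
python3 - <<'E'
import cv2
im=cv2.imread("pics/top0.png")
cv2.imwrite("pics/topA.png",cv2.resize(im[150:270,215:405],None,fx=4,fy=4,interpolation=cv2.INTER_CUBIC))
cv2.imwrite("pics/topB.png",cv2.resize(im[230:280,115:180],None,fx=10,fy=10,interpolation=cv2.INTER_CUBIC))
im=cv2.imread("pics/scene0.png")
cv2.imwrite("pics/scA.png",cv2.resize(im[150:310,130:350],None,fx=3.6,fy=3.6,interpolation=cv2.INTER_CUBIC))
E
```

```text
(no output)
```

View pics/topA.png

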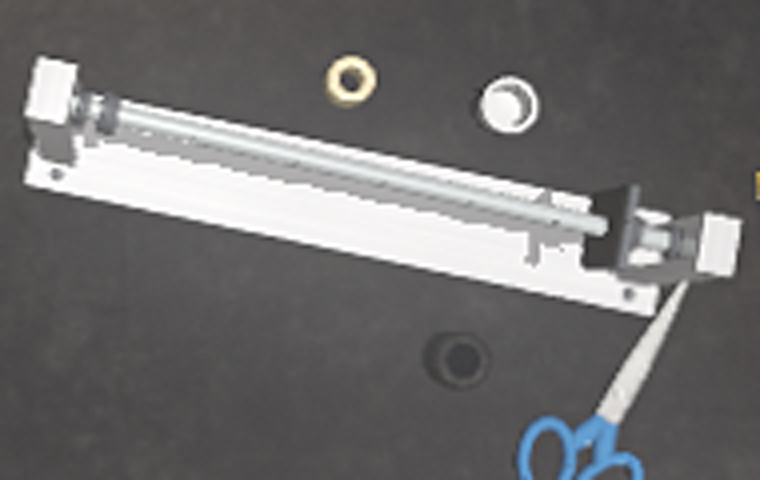

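View pics/topB.png

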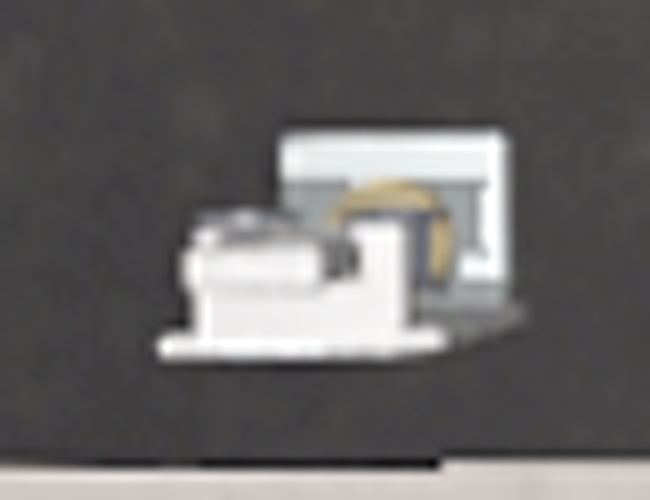

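View pics/scA.png

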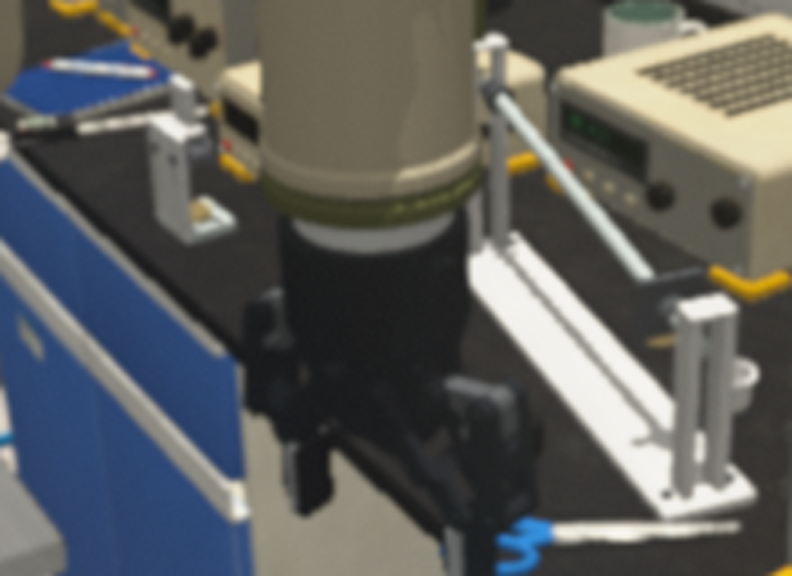

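```bash
cat > h.py <<'E'
import numpy as np, cv2
from scipy.spatial.transform import Rotation as R
from scipy.optimize import least_squares
TOP=dict(K=np.array([[365.82522869,0,246.2103843],[0,365.82522869,192.50856262],[0,0,1]]),k=-0.07241367200745938,
T=np.array([[-1.47349139e-02,9.93007243e-01,-1.17130262e-01,4.73290511e+02],[-9.99880033e-01,-1.40738570e-02,6.46890294e-03,-2.36875624e+01],[4.77519292e-03,1.17211528e-01,9.93095491e-01,9.80350706e+02],[0,0,0,1]]))
SC=dict(K=np.array([[493.9615719,0,253.43076682],[0,493.9615719,186.69343442],[0,0,1]]),k=-0.2006338782759099,
T=np.array([[8.37098670e-01,2.33605330e-01,-4.94665914e-01,-1.51731891e+02],[-5.46651246e-01,3.22598527e-01,-7.72724145e-01,-1.12155909e+03],[-2.09339832e-02,9.17256093e-01,3.97747443e-01,7.09005161e+02],[0,0,0,1]]))
def proj(c,P):
    P=np.atleast_2d(P).astype(float)
    q=(P-c['T'][:3,3])@c['T'][:3,:3]; q=q*[1,-1,-1]
    return cv2.projectPoints(q.reshape(-1,1,3),np.zeros(3),np.zeros(3),c['K'],np.array([c['k'],0,0,0,0]))[0].reshape(-1,2)
def ray(c,uv):
    uv=np.array(uv,float).reshape(-1,1,2)
    q=cv2.undistortPoints(uv,c['K'],np.array([c['k'],0,0,0,0])).reshape(-1,2)
    d=np.c_[q[:,0],-q[:,1],-np.ones(len(q))]@c['T'][:3,:3].T
    return c['T'][:3,3],d
def atz(c,uv,z):
    o,d=ray(c,uv); z=np.atleast_1d(z)
    return o+d*((z-o[2])/d[:,2])[:,None]
def body(p,L):
    L=np.atleast_2d(L).astype(float); a=p[2]; 
    return np.c_[p[0]+L[:,0]*np.cos(a)-L[:,1]*np.sin(a),p[1]+L[:,0]*np.sin(a)+L[:,1]*np.cos(a),L[:,2]]
def fit(obs,x0):
    f=lambda p: np.concatenate([(proj(c,body(p,L))-uv).ravel() for c,L,uv in obs])
    r=least_squares(f,x0,loss='soft_l1'); return r.x,r.fun.reshape(-1,2)
E
python3 - <<'E'
from h import *
u=lambda c,s,ox,oy: (np.array(c)+.5)/s-.5+[ox,oy]
S=u([(25,185),(655,315),(38,57),(77,66),(30,115),(703,213),(742,218),(737,277),(697,270)],4,215,150)
L=[(-35,215,10),(-35,-215,10),(17,206,201),(17,184,201),(-17,206,201),(17,-184,152),(17,-206,152),(-17,-206,152),(-17,-184,152)]
p,r=fit([(TOP,np.array(L),S)],[540,-190,-.2]); print(p,np.degrees(p[2])); print(r.round(2))
C=u([(280,130),(510,130),(160,358),(445,350),(185,290),(325,290),(185,248)],10,115,230)
L=[(28,30,19),(28,-30,19),(-22,34,104),(-22,-34,104),(-5,16,143),(-5,-16,143),(5,16,143)]
q,r=fit([(TOP,np.array(L),C)],[330,250,0]); print(q,np.degrees(q[2])); print(r.round(2))
# stand scene check
print(proj(SC,body(p,[(-35,-215,10),(35,-215,10),(-35,215,10),(-17,-206,152),(17,-206,152),(-17,206,201)])))
for z in (137,150,163): print(z,proj(SC,body(p,[(0,140,z+140*np.tan(np.radians(7))),(0,-120,z-120*np.tan(np.radians(7)))])))
print(body(p,[(0,80,160),(0,-100,138)]))
# bystanders
for n,c,z in (("cup",(509,105),26),("bush",(351,80),26),("loupe",(460,360),30)): print(n,atz(TOP,u(c,4,215,150),z))
E
```

```text
[ 5.66847878e+02 -1.79553313e+02 -2.20843699e-01] -12.653411884698414
[[-0.07 -0.05]
 [-0.02  0.24]
 [ 0.2  -0.1 ]
 [ 0.38 -0.31]
 [-1.15  0.58]
 [ 0.84 -0.4 ]
 [ 0.27  0.29]
 [-0.77 -0.01]
 [ 0.01 -0.19]]
[429.37128908 213.99564884 -43.98217664] -2519.993095469227
[[-0.2   0.46]
 [-0.45  0.23]
 [ 0.05 -0.5 ]
 [-0.09  0.1 ]
 [ 0.2   0.04]
 [ 0.12 -0.07]
 [ 0.26 -0.19]]
[[313.58467109 292.8645008 ]
 [339.23266448 286.17089865]
 [251.23813569 217.62262063]
 [321.0075727  237.99227371]
 [334.06247872 235.12369733]
 [256.54171989 160.11162613]]
137 [[270.47937377 181.81426412]
 [310.52826107 231.42415069]]
150 [[270.44600494 177.64881224]
 [310.6799802  226.77398252]]
163 [[270.41190477 173.45368187]
 [310.83098248 222.07954669]]
[[ 584.37211117 -101.4962746   160.        ]
 [ 544.94258755 -277.12461134  138.        ]]
cup [[ 626.76476662 -284.83403961   26.        ]]
bush [[ 644.88097913 -179.83889422   26.        ]]
loupe [[ 459.33908688 -244.2846288    30.        ]]
```

```bash
cat >> h.py <<'E'
import json
def rot(rpy): return R.from_euler('xyz',rpy)
def rel(cmd,tgt):
    """cmd,tgt=(pos,rpy)"""
    A=rot(cmd[1]); B=rot(tgt[1])
    s=A.inv().apply(np.array(tgt[0])-cmd[0])/10; v=np.degrees((A.inv()*B).as_rotvec())
    return s.round(2),v.round(2)
def after(cmd,s,v):
    A=rot(cmd[1]); return np.array(cmd[0])+A.apply(np.array(s)*10),(A*R.from_rotvec(np.radians(v))).as_euler('xyz')
E
python3 - <<'E'
from h import *
pi=np.pi
c0=([160.522,-578.133,242.292],[pi,0,.2708])
for t in [([300,-480,360],[pi,0,.6]),([480,-300,380],[pi,0,1.0]),([460,0,380],[pi,0,1.3]),([429,214,330],[pi,0,pi/2])]:
    print(rel(c0,t))
print(atz(TOP,[(105,222),(180,222),(148,224)],0))
E
```

```text
(array([ 16.06,  -5.72, -11.77]), array([  0.  ,   0.  , -18.86]))
(array([ 38.22, -18.25, -13.77]), array([  0.  ,   0.  , -41.78]))
(array([ 44.32, -47.7 , -13.77]), array([  0.  ,   0.  , -58.97]))
(array([ 47.06, -69.14,  -8.77]), array([  0.  ,   0.  , -74.48]))
[[514.1809817  352.18341296   0.        ]
 [511.90392287 148.41454665   0.        ]
 [507.57203952 234.69112775   0.        ]]
```

>>> apply_moves --motion '[{"jaw": 0,"x": 8,"y": -2.9,"z": -6,"az": -8},{"jaw": 0,"x": 16,"y": -5.7,"z": -11.8,"az": -16},{"jaw": 0,"x": 16,"y": -5.7,"z": -11.8,"az": -19},{"jaw": 0,"x": 16,"y": -5.7,"z": -11.8,"az": -19},{"jaw": 0,"x": 38.2,"y": -18.2,"z": -13.8,"az": -42},{"jaw": 0,"x": 38.2,"y": -18.2,"z": -13.8,"az": -42},{"jaw": 0,"x": 38.2,"y": -18.2,"z": -13.8,"az": -42},{"jaw": 0,"x": 38.2,"y": -18.2,"z": -13.8,"az": -42}]'

```text
invalid input at $.motion[0]: expected keys jaw, x, y, z, ax, ay, az
```

All keys are required.

>>> apply_moves --motion '[{"jaw": 0,"x": 8,"y": -2.9,"z": -6,"ax": 0,"ay": 0,"az": -8},{"jaw": 0,"x": 16,"y": -5.7,"z": -11.8,"ax": 0,"ay": 0,"az": -16},{"jaw": 0,"x": 16,"y": -5.7,"z": -11.8,"ax": 0,"ay": 0,"az": -19},{"jaw": 0,"x": 16,"y": -5.7,"z": -11.8,"ax": 0,"ay": 0,"az": -19},{"jaw": 0,"x": 38.2,"y": -18.2,"z": -13.8,"ax": 0,"ay": 0,"az": -42},{"jaw": 0,"x": 38.2,"y": -18.2,"z": -13.8,"ax": 0,"ay": 0,"az": -42},{"jaw": 0,"x": 38.2,"y": -18.2,"z": -13.8,"ax": 0,"ay": 0,"az": -42},{"jaw": 0,"x": 38.2,"y": -18.2,"z": -13.8,"ax": 0,"ay": 0,"az": -42}]'

```text
t: 0.95
eef_pos: [437.5, -341.9, 374.7]
ee_rot: [-3.141, -0.0, 1.007]
contact_force: [-0.5, 0.7, -0.6]
finger_gap: 42.6
```

```bash
python3 - <<'E'
from h import *
from bench import status
s=status.read_state(); print(s['eef_pos'],s['ee_rot'],s['joint_vel'].round(2))
pi=np.pi
c0=(s['eef_pos'],[pi,0,s['ee_rot'][2]])
for t in [([470,-150,375],[pi,0,1.2]),([460,0,370],[pi,0,1.4]),([429,214,330],[pi,0,pi/2])]: print(rel(c0,t))
E
```

```text
[ 437.48945804 -341.89359416  374.71869672] [-3.14148618e+00 -3.30436486e-05  1.00741024e+00] [ 0.9   0.13 -0.21 -0.    0.08  0.99]
(array([17.96, -7.5 , -0.03]), array([  0.  ,   0.  , -11.03]))
(array([ 30.11, -16.36,   0.47]), array([  0.  ,   0.  , -22.49]))
(array([ 46.54, -30.41,   4.47]), array([  0.  ,   0.  , -32.28]))
```

>>> apply_moves --motion '[{"jaw": 0,"x": 18,"y": -7.5,"z": 0,"ax": 0,"ay": 0,"az": -8},{"jaw": 0,"x": 18,"y": -7.5,"z": 0,"ax": 0,"ay": 0,"az": -11},{"jaw": 0,"x": 18,"y": -7.5,"z": 0,"ax": 0,"ay": 0,"az": -11},{"jaw": 0,"x": 30,"y": -16.4,"z": 0.5,"ax": 0,"ay": 0,"az": -18},{"jaw": 0,"x": 30,"y": -16.4,"z": 0.5,"ax": 0,"ay": 0,"az": -22.5},{"jaw": 0,"x": 30,"y": -16.4,"z": 0.5,"ax": 0,"ay": 0,"az": -22.5},{"jaw": 0,"x": 46.5,"y": -30.4,"z": 4.5,"ax": 0,"ay": 0,"az": -30},{"jaw": 0,"x": 46.5,"y": -30.4,"z": 4.5,"ax": 0,"ay": 0,"az": -32.3}]'

```text
t: 1.75
eef_pos: [447.8, 54.1, 355.0]
ee_rot: [3.141, -0.0, 1.572]
contact_force: [0.7, 0.8, 0.5]
finger_gap: 42.4
```

```bash
python3 - <<'E'
from h import *
from bench import status
s=status.read_state(); print(s['eef_pos'],s['ee_rot'],s['joint_vel'].round(2))
pi=np.pi
c0=(s['eef_pos'],[pi,0,s['ee_rot'][2]])
for t in [([429,214,330],[pi,0,pi/2])]: print(rel(c0,t))
E
```

```text
[447.84652246  54.1380347  354.95874551] [ 3.14108952e+00 -3.17956954e-05  1.57212745e+00] [ 1.08 -0.08  0.21  0.   -0.13  0.75]
(array([15.99, -1.86,  2.5 ]), array([ 0.  , -0.  ,  0.08]))
```

>>> apply_moves --motion '[{"jaw": 0,"x": 5,"y": -0.6,"z": 0.8,"ax": 0,"ay": 0,"az": 0},{"jaw": 0,"x": 10,"y": -1.2,"z": 1.6,"ax": 0,"ay": 0,"az": 0},{"jaw": 0,"x": 14.5,"y": -1.8,"z": 2.5,"ax": 0,"ay": 0,"az": 0},{"jaw": 0,"x": 14.5,"y": -1.8,"z": 2.5,"ax": 0,"ay": 0,"az": 0},{"jaw": 0,"x": 14.5,"y": -1.8,"z": 2.5,"ax": 0,"ay": 0,"az": 0},{"jaw": 0,"x": 14.5,"y": -1.8,"z": 2.5,"ax": 0,"ay": 0,"az": 0}]'

```text
t: 2.35
eef_pos: [431.0, 196.7, 330.2]
ee_rot: [3.142, 0.0, 1.567]
contact_force: [1.0, -0.2, 0.2]
finger_gap: 42.7
```

```bash
python3 - <<'E'
from h import *
from bench import status,optics
s=status.read_state(); print(s['t'],s['eef_pos'],s['ee_rot'],s['joint_vel'].round(2),s['contact_force'])
d=optics.get_image("wrist"); cv2.imwrite("pics/w1.png",d["pixels"][:,:,::-1])
d=optics.get_image("scene"); im=d["pixels"][:,:,::-1]; cv2.imwrite("pics/s1.png",im)
cv2.imwrite("pics/s1A.png",cv2.resize(im[150:300,245:345],None,fx=4,fy=4,interpolation=cv2.INTER_CUBIC))
E
```

```text
2.35 [431.0353981  196.70493067 330.23252499] [3.14154256e+00 4.48089868e-04 1.56725516e+00] [-0.02 -0.01 -0.    0.    0.    0.  ] [ 1.04329324 -0.20979684  0.22161077]
```

View pics/w1.png

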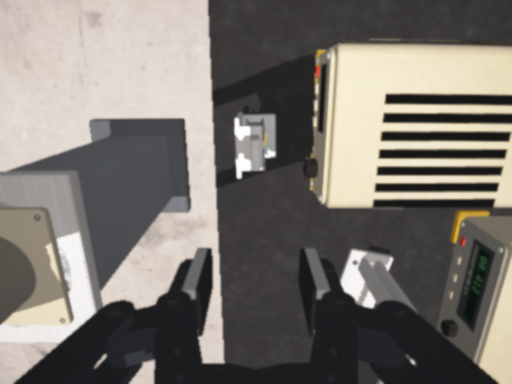

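View pics/s1A.png

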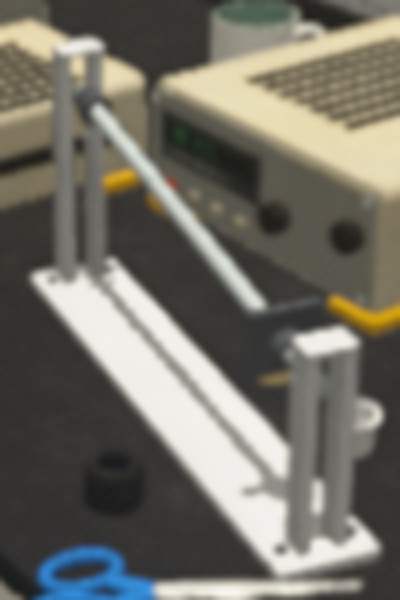

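```bash
cat >> h.py <<'E'
MOUNT=np.array([[-4.11367476e-04,9.46919601e-01,3.21470218e-01,8.23965266e+01],[9.99998234e-01,-1.99969680e-04,1.86867065e-03,-3.38457899e-01],[1.83376516e-03,3.21470419e-01,-9.46917846e-01,-1.32234063e+02],[0,0,0,1]])
def WR(pos,rpy):
    T=np.eye(4); T[:3,:3]=rot(rpy).as_matrix(); T[:3,3]=pos
    return dict(K=np.array([[322.53923962,0,255.6791634],[0,322.53923962,197.26289702],[0,0,1]]),k=-0.03529011846716192,T=T@MOUNT)
W1=WR([431.0353981,196.70493067,330.23252499],[3.14154256,4.48089868e-04,1.56725516])
E
python3 - <<'E'
from h import *
im=cv2.imread("pics/w1.png")
cv2.imwrite("pics/w1A.png",cv2.resize(im[100:190,220:300],None,fx=6,fy=6,interpolation=cv2.INTER_CUBIC))
print(atz(W1,[(257,143)],125),atz(W1,[(257,143)],19))
p=[429.37,214,0]
print(proj(W1,body(p,[(28,30,19),(28,-30,19),(-22,34,104),(-22,-34,104),(0,0,143)])))
print(proj(SC,body(p,[(28,30,19),(28,-30,19),(-22,34,104),(-22,-34,104),(0,0,143)])))
E
```

```text
[[431.54583963 224.39639678 125.        ]] [[431.72286743 207.19254025  19.        ]]
[[276.06942573 115.50606244]
 [275.40011879 159.52702552]
 [234.63732583 118.25200298]
 [236.07075682 178.66361708]
 [254.89672664 156.27192414]]
[[186.40848089 201.80611198]
 [194.59285814 208.2728061 ]
 [169.90078186 181.24422683]
 [178.91386636 188.13154758]
 [179.65124562 171.59794983]]
```

View pics/w1A.png

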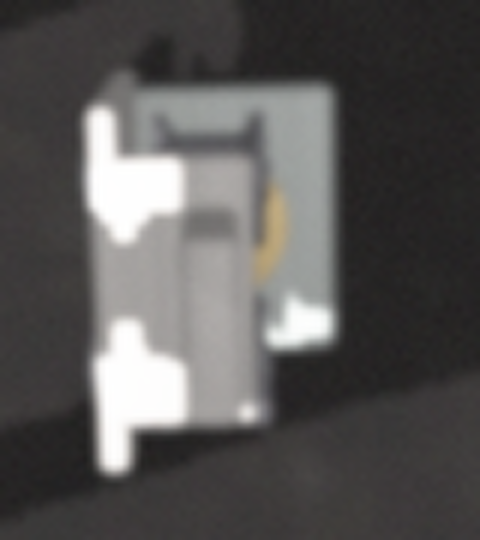

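View pics/s1.png

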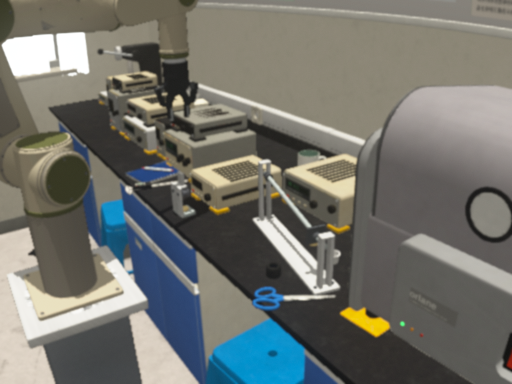

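```bash
python3 - <<'E'
from h import *
u=lambda c,s,ox,oy: (np.array(c)+.5)/s-.5+[ox,oy]
C=u([(280,130),(510,130),(160,358),(445,350),(185,290),(325,290),(185,248)],10,115,230)
L=np.array([(28,30,19),(28,-30,19),(-22,34,104),(-22,-34,104),(-5,16,143),(-5,-16,143),(5,16,143)])
Wp=u([(335,85),(335,350),(88,103),(98,475),(185,425),(265,425),(250,238),(185,238)],6,220,100)
LW=np.array([(28,30,19),(28,-30,19),(-22,34,104),(-22,-34,104),(-5,-16,143),(8,-25,104),(5,16,143),(-5,16,143)])
q,r=fit([(TOP,L,C),(W1,LW,Wp)],[429,214,0]); print(q,np.degrees(q[2])); print(r.round(2))
q,r=fit([(W1,LW,Wp)],[429,214,0]); print(q,np.degrees(q[2])); print(r.round(2))
# rail in scene: pixels from s1A (scale4, off 245,150)
p=[566.85,-179.55,-.22084]
print("stand",proj(SC,body(p,[(-35,-215,10),(35,-215,10),(-35,215,10),(-17,-206,152),(17,-206,152),(-17,206,201),(17,206,201),(17,-184,152)])))
print(u([(275,572),(380,550),(32,275),(297,357),(357,340),(55,50),(103,42)],4,245,150))
rp=u([(110,125),(175,205),(248,295)],4,245,150);print(rp)
for h in (137,150,163):
    ys=np.linspace(-130,150,57); q=proj(SC,body(p,np.c_[0*ys,ys,h+ys*np.tan(np.radians(7))]))
    print(h,np.interp(rp[:,0],q[::-1,0],q[::-1,1]))
E
```

```text
[4.29675943e+02 2.15014853e+02 1.01796101e-02] 0.5832486940183279
[[-0.69  0.46]
 [-0.94  0.  ]
 [-0.28 -0.48]
 [-0.42 -0.18]
 [-0.22 -0.02]
 [-0.3  -0.27]
 [-0.21 -0.25]
 [ 0.67  0.76]
 [ 0.43  0.69]
 [ 0.33  0.76]
 [ 0.71 -0.75]
 [ 0.1   0.45]
 [-1.11 -0.38]
 [-1.22 -0.05]
 [-0.52  0.09]]
[4.29759586e+02 2.15234423e+02 1.24378680e-02] 0.7126373441184897
[[ 0.68  0.55]
 [ 0.55  0.49]
 [ 0.34  0.6 ]
 [ 0.84 -0.9 ]
 [ 0.21  0.25]
 [-0.99 -0.59]
 [-1.17 -0.29]
 [-0.48 -0.12]]
stand [[313.58480414 292.86349029]
 [339.23266539 286.16987164]
 [251.23790417 217.62210864]
 [321.00765533 237.99137673]
 [334.06249093 235.1227949 ]
 [256.54146662 160.11120564]
 [267.22085323 158.51265463]
 [329.52677221 230.93861474]]
[[313.375 292.625]
 [339.625 287.125]
 [252.625 218.375]
 [318.875 238.875]
 [333.875 234.625]
 [258.375 162.125]
 [270.375 160.125]]
[[272.125 180.875]
 [288.375 200.875]
 [306.625 223.375]]
137 [183.84905337 203.95987881 226.58049872]
150 [179.69461828 199.51465942 221.81303795]
163 [175.50985079 195.03592899 217.00835077]
```

```bash
python3 - <<'E'
from h import *
from bench import status
s=status.read_state(); print(s['t'],s['eef_pos'],s['ee_rot'])
c0=(s['eef_pos'],s['ee_rot'])
for z in (190,121): print(rel(c0,([429.7,215,z],[np.pi,0,1.580])))
E
```

```text
2.45 [431.38171486 196.15790161 330.50389641] [3.14100623e+00 8.26114343e-05 1.56556308e+00]
(array([ 1.88, -0.19, 14.05]), array([ 0.03,  0.  , -0.83]))
(array([ 1.89, -0.19, 20.95]), array([ 0.03,  0.  , -0.83]))
```

>>> apply_moves --motion '[{"jaw": 0,"x": 1.9,"y": -0.2,"z": 3,"ax": 0,"ay": 0,"az": -0.8},{"jaw": 0,"x": 1.9,"y": -0.2,"z": 7,"ax": 0,"ay": 0,"az": -0.8},{"jaw": 0,"x": 1.9,"y": -0.2,"z": 11,"ax": 0,"ay": 0,"az": -0.8},{"jaw": 0,"x": 1.9,"y": -0.2,"z": 14,"ax": 0,"ay": 0,"az": -0.8},{"jaw": 0,"x": 1.9,"y": -0.2,"z": 14,"ax": 0,"ay": 0,"az": -0.8},{"jaw": 0,"x": 1.9,"y": -0.2,"z": 14,"ax": 0,"ay": 0,"az": -0.8}]'

```text
t: 3.05
eef_pos: [429.4, 215.5, 190.9]
ee_rot: [-3.141, 0.0, 1.58]
contact_force: [0.5, -0.5, 0.5]
finger_gap: 42.9
```

```bash
python3 - <<'E'
from h import *
from bench import status,optics
s=status.read_state(); print(s['t'],s['eef_pos'],s['ee_rot'],s['joint_vel'].round(3))
d=optics.get_image("wrist"); im=d["pixels"][:,:,::-1].copy(); 
W=WR(s['eef_pos'],s['ee_rot'])
q=[429.7,215,.0095]
big=cv2.resize(im,None,fx=1.5,fy=1.5,interpolation=cv2.INTER_CUBIC)
for a in proj(W,body(q,[(28,30,19),(28,-30,19),(-22,34,104),(-22,-34,104),(5,16,143),(5,-16,143),(-5,16,143),(-5,-16,143)])): cv2.circle(big,tuple(((a+.5)*1.5-.5).round().astype(int).tolist()),2,(0,0,255),-1)
cv2.imwrite("pics/w2.png",big)
c0=(s['eef_pos'],s['ee_rot'])
for z in (121,): print(rel(c0,([429.7,215,z],[np.pi,0,1.580])))
E
```

```text
3.05 [429.36403309 215.45123484 190.93889866] [-3.14143373e+00  1.14576821e-04  1.57978848e+00] [ 0.009 -0.021 -0.046  0.001 -0.001  0.003]
(array([-0.04,  0.03,  6.99]), array([-0.01,  0.01, -0.01]))
```

View pics/w2.png

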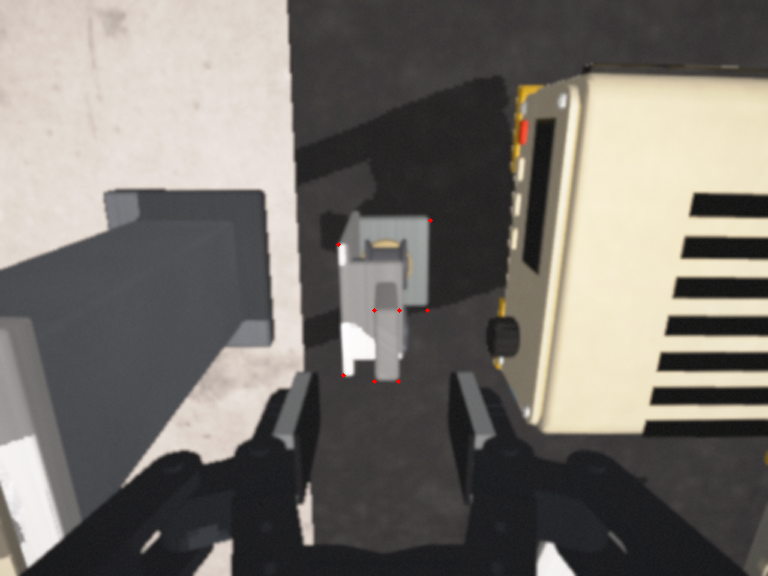

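>>> apply_moves --motion '[{"jaw": 0,"x": 0,"y": 0,"z": 3,"ax": 0,"ay": 0,"az": 0},{"jaw": 0,"x": 0,"y": 0,"z": 5,"ax": 0,"ay": 0,"az": 0},{"jaw": 0,"x": 0,"y": 0,"z": 6.5,"ax": 0,"ay": 0,"az": 0},{"jaw": 0,"x": 0,"y": 0,"z": 6.9,"ax": 0,"ay": 0,"az": 0},{"jaw": 0,"x": 0,"y": 0,"z": 6.9,"ax": 0,"ay": 0,"az": 0},{"jaw": 0,"x": 0,"y": 0,"z": 6.9,"ax": 0,"ay": 0,"az": 0}]'

```text
t: 3.7
eef_pos: [430.3, 216.7, 123.3]
ee_rot: [3.139, -0.001, 1.581]
contact_force: [0.3, 0.8, 0.7]
finger_gap: 42.6
```

```bash
python3 - <<'E'
from h import *
from bench import status,optics
s=status.read_state(); print(s['t'],s['eef_pos'],s['ee_rot'],s['contact_force'])
d=optics.get_image("wrist"); im=d["pixels"][:,:,::-1].copy(); 
cv2.imwrite("pics/w3.png",cv2.resize(im[140:],None,fx=1.5,fy=1.5))
E
```

```text
3.7 [430.33622799 216.69858038 123.27932138] [ 3.13865453e+00 -1.06086046e-03  1.58129862e+00] [0.31998911 0.76225283 0.74863362]
```

View pics/w3.png

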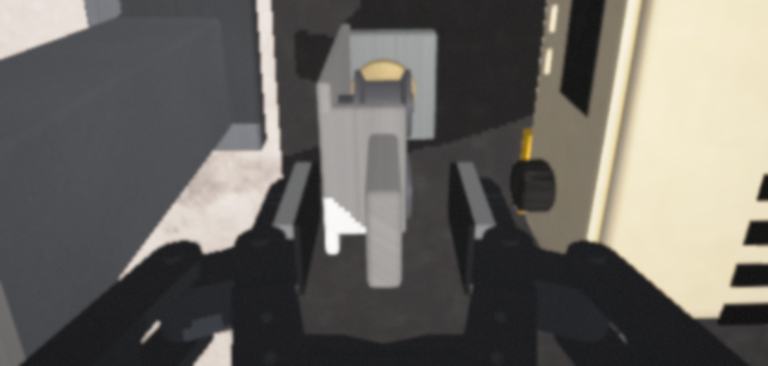

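>>> apply_moves --motion '[{"jaw": 1,"x": 0,"y": 0,"z": 0.1,"ax": 0,"ay": 0,"az": 0},{"jaw": 1,"x": 0,"y": 0,"z": 0.1,"ax": 0,"ay": 0,"az": 0},{"jaw": 1,"x": 0,"y": 0,"z": 0.1,"ax": 0,"ay": 0,"az": 0},{"jaw": 1,"x": 0,"y": 0,"z": 0.1,"ax": 0,"ay": 0,"az": 0},{"jaw": 1,"x": 0,"y": 0,"z": 0.1,"ax": 0,"ay": 0,"az": 0},{"jaw": 1,"x": 0,"y": 0,"z": 0.1,"ax": 0,"ay": 0,"az": 0},{"jaw": 1,"x": 0,"y": 0,"z": 0.1,"ax": 0,"ay": 0,"az": 0},{"jaw": 1,"x": 0,"y": 0,"z": 0.1,"ax": 0,"ay": 0,"az": 0}]'

```text
t: 4.55
eef_pos: [429.5, 216.4, 120.7]
ee_rot: [3.14, -0.0, 1.582]
contact_force: [0.6, 0.0, 5.0]
finger_gap: 9.4
```

```bash
python3 - <<'E'
from bench import status
s=status.read_state(); print(s['t'],s['eef_pos'],s['ee_rot'],s['contact_force'],s['finger_gap'])
E
```

```text
4.55 [429.45603493 216.44793526 120.71704065] [ 3.14042840e+00 -3.28800917e-04  1.58152528e+00] [0.6034076  0.02602384 4.95372764] 9.436665015664374
```

```bash
cat >> h.py <<'E'
P=np.array([566.85,-179.55,-.22084]); G=np.array([0,1.4,120.7]); H=146.0
def tcp_for(seat_stand,tilt=7.0,psi=None):
    """seat position in stand frame -> TCP pose"""
    psi=P[2] if psi is None else psi
    Rc=R.from_euler('z',psi)*R.from_euler('x',np.radians(tilt))
    sw=body(P,seat_stand)[0]
    return sw+Rc.apply(G-[0,0,66]), (Rc*R.from_euler('xyz',[np.pi,0,np.pi/2])).as_euler('xyz')
E
python3 - <<'E'
from h import *
from bench import status
s=status.read_state(); c0=(s['eef_pos'],s['ee_rot'])
t=tcp_for([-80,80,H+80*np.tan(np.radians(7))+14]); print(t)
c0=([429.5,216.5,120.7],[np.pi,0,1.5815])
print(rel(c0,([429.5,216.5,240],c0[1])))
print(rel(c0,([460,50,250],rot(c0[1]).as_euler('xyz'))))
print(rel(c0,t))
E
```

```text
(array([505.1609857 , -89.11749036, 224.28565645]), array([ 3.14159265, -0.12217305,  1.34995633]))
(array([  0.  ,   0.  , -11.93]), array([0., 0., 0.]))
(array([-16.68,   2.87, -12.93]), array([0., 0., 0.]))
(array([-30.64,   7.24, -10.36]), array([-0.81,  6.97, 13.25]))
```

Lift first, check grasp.

>>> apply_moves --motion '[{"jaw": 1,"x": 0,"y": 0,"z": -1,"ax": 0,"ay": 0,"az": 0},{"jaw": 1,"x": 0,"y": 0,"z": -3,"ax": 0,"ay": 0,"az": 0},{"jaw": 1,"x": 0,"y": 0,"z": -6,"ax": 0,"ay": 0,"az": 0},{"jaw": 1,"x": 0,"y": 0,"z": -9,"ax": 0,"ay": 0,"az": 0},{"jaw": 1,"x": 0,"y": 0,"z": -11,"ax": 0,"ay": 0,"az": 0},{"jaw": 1,"x": 0,"y": 0,"z": -12,"ax": 0,"ay": 0,"az": 0},{"jaw": 1,"x": 0,"y": 0,"z": -12,"ax": 0,"ay": 0,"az": 0},{"jaw": 1,"x": 0,"y": 0,"z": -12,"ax": 0,"ay": 0,"az": 0}]'

```text
t: 5.35
eef_pos: [428.2, 216.1, 238.7]
ee_rot: [-3.139, 0.001, 1.582]
contact_force: [-0.6, -0.1, -5.0]
finger_gap: 9.4
```

```bash
python3 - <<'E'
from h import *
from bench import status,optics
s=status.read_state(); print(s['t'],s['eef_pos'],s['ee_rot'],s['contact_force'],s['finger_gap'])
d=optics.get_image("wrist"); im=d["pixels"][:,:,::-1].copy(); 
cv2.imwrite("pics/w4.png",im)
cv2.imwrite("pics/w4A.png",cv2.resize(im[140:340,180:330],None,fx=4,fy=3,interpolation=cv2.INTER_CUBIC))
d=optics.get_image("top"); im=d["pixels"][:,:,::-1].copy(); cv2.imwrite("pics/t4.png",im)
cv2.imwrite("pics/t4A.png",cv2.resize(im[155:235,215:315],None,fx=8,fy=7.5,interpolation=cv2.INTER_CUBIC))
cv2.imwrite("pics/t4B.png",cv2.resize(im[155:235,305:405],None,fx=8,fy=7.5,interpolation=cv2.INTER_CUBIC))
E
```

```text
5.35 [428.20807342 216.06812368 238.70368086] [-3.13941817e+00  7.03663978e-04  1.58157361e+00] [-0.61839333 -0.11733995 -4.97355404] 9.373402812124567
```

View pics/w4.png

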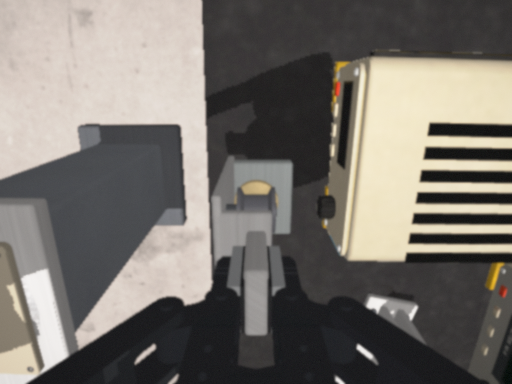

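View pics/t4A.png

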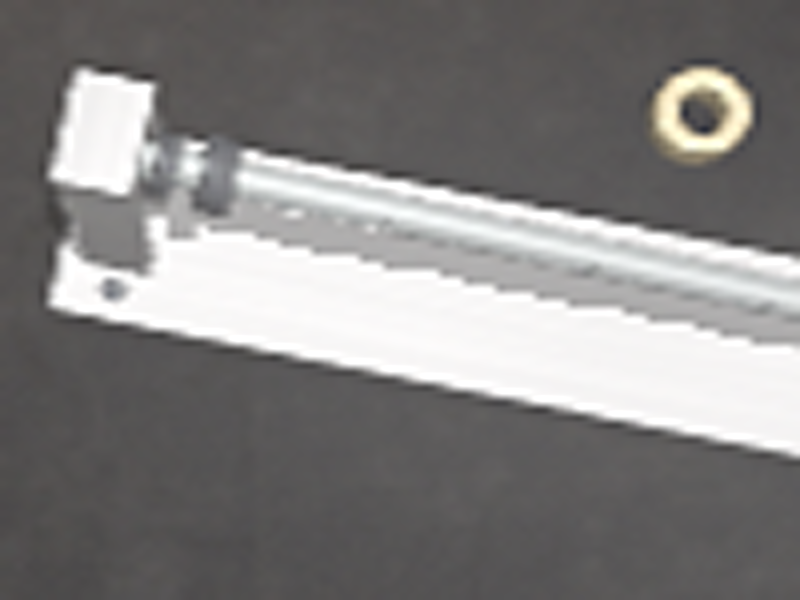

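View pics/t4B.png

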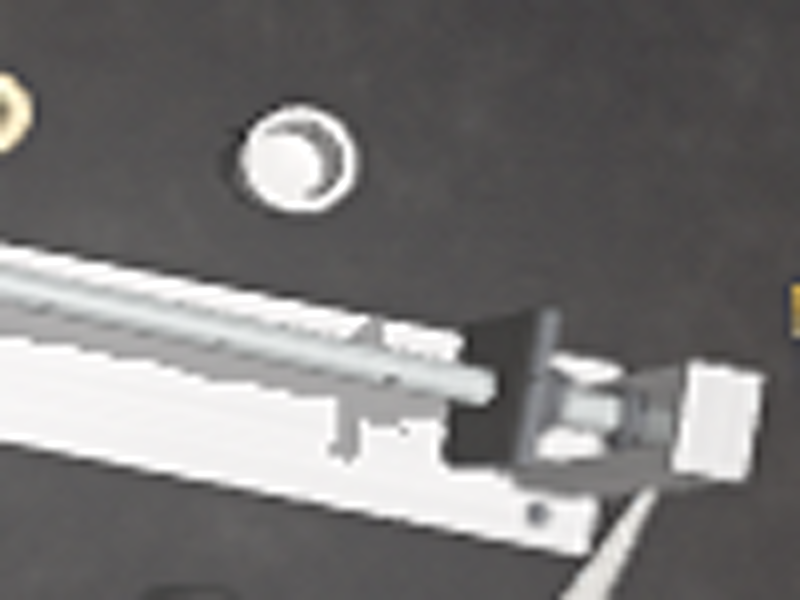

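```bash
python3 - <<'E'
from h import *
u=lambda c,ox: (np.array(c,float)+.5)/[8,7.5]-.5+[ox,155]
pts=np.r_[u([(48,308),(78,65),(158,82),(130,195),(48,178)],215),u([(592,555),(690,360),(765,375),(748,480),(672,470)],305)]
L=np.array([(-35,215,10),(17,206,201),(17,184,201),(-17,184,201),(-17,206,201),(-35,-215,10),(17,-184,152),(17,-206,152),(-17,-206,152),(-17,-184,152)])
p,r=fit([(TOP,L,pts)],[566,-180,-.22]); print(p,np.degrees(p[2])); print(r.round(2))
p2,r=fit([(TOP,L[[0,5]],pts[[0,5]])],[566,-180,-.22]); print("foot only",p2)
p3,r=fit([(TOP,np.delete(L,[0,5],0),np.delete(pts,[0,5],0))],[566,-180,-.22]); print("posts only",p3)
# rail & far edge: predicted rows in crop coordinates
t7=np.tan(np.radians(7))
for H in (143,147):
  for nm,x in (("c",0),("lo",-6),("hi",6)):
    ys=np.linspace(-130,150,60); q=proj(TOP,body(p,np.c_[0*ys+x,ys,H+ys*t7]))
    f=lambda col,ox:(np.interp((col+.5)/8-.5+ox,q[::-1,0],q[::-1,1])-155+.5)*7.5-.5
    print(H,nm,f(300,215),f(500,215),f(750,215),f(200,305),f(400,305))
ys=np.linspace(-215,215,60); q=proj(TOP,body(p,np.c_[0*ys+35,ys,0*ys+10])); print("far edge",f(300,215),f(500,215),f(750,215),f(200,305),f(400,305))
im=cv2.imread("pics/t4.png")
for ox,col in ((215,300),(215,500),(215,750),(305,200),(305,400)):
    c=round((col+.5)/8-.5+ox); print(col,[(i,int(im[i,c].mean())) for i in range(172,215)])
E
```

```text
[ 5.67300056e+02 -1.79194721e+02 -2.23525878e-01] -12.80708944932725
[[ 0.12 -0.19]
 [-0.08  0.09]
 [-0.16 -0.1 ]
 [ 0.01  0.03]
 [ 0.28  0.2 ]
 [-0.41  0.08]
 [ 0.23 -0.07]
 [ 0.02 -0.11]
 [-0.18  0.34]
 [ 0.1  -0.28]]
foot only [ 5.67146199e+02 -1.79508654e+02 -2.21210925e-01]
posts only [ 5.67321267e+02 -1.79128514e+02 -2.24087301e-01]
143 c 190.9579127218802 234.08714954541776 288.1032566385805 324.9016503190745 368.2655635444154
143 lo 211.10961339069345 254.08703715529657 307.8930724148031 344.53547242793684 387.70189382431477
143 hi 170.83594629313143 214.11603146386614 268.3411131116765 305.29475805629943 348.855165018917
147 c 188.88609365885617 232.03089727800818 286.06853060110996 322.88297548675575 366.2671315009929
147 lo 209.1334449893846 252.12578779164505 305.9524485260263 342.6101583976949 385.79597383994246
147 hi 168.66882124807202 211.96509617314558 266.2126788860906 303.1830042855896 346.764556365932
far edge 157.38294966349824 196.81097169005488 246.23253921872862 279.92715218700215 319.66136538767887
300 [(172, 93), (173, 94), (174, 91), (175, 80), (176, 167), 
[... 1749 characters left out ...]
, (198, 233), (199, 212), (200, 183), (201, 153), (202, 169), (203, 169), (204, 167), (205, 212), (206, 246), (207, 246), (208, 241), (209, 243), (210, 245), (211, 242), (212, 242), (213, 243), (214, 242)]
400 [(172, 77), (173, 77), (174, 78), (175, 80), (176, 79), (177, 82), (178, 84), (179, 89), (180, 87), (181, 82), (182, 83), (183, 83), (184, 82), (185, 82), (186, 83), (187, 84), (188, 83), (189, 84), (190, 84), (191, 84), (192, 85), (193, 85), (194, 83), (195, 85), (196, 82), (197, 89), (198, 252), (199, 243), (200, 240), (201, 204), (202, 188), (203, 211), (204, 225), (205, 210), (206, 178), (207, 164), (208, 166), (209, 165), (210, 178), (211, 242), (212, 175), (213, 243), (214, 239)]
```

```bash
sed -i 's/^P=np.array.*/P=np.array([567.3,-179.2,-.2235]); G=np.array([0,1.4,120.7]); H=146.0/' h.py
python3 - <<'E'
from h import *
from bench import status
t=tcp_for([-80,80,H+80*np.tan(np.radians(7))+14]); print(t)
s=status.read_state(); print(s['eef_pos'],s['ee_rot'])
c0=(s['eef_pos'],[np.pi,0,1.5815])
c0=([429,216.4,239.5],[np.pi,0,1.5815])
print(rel(c0,([450,100,250],c0[1])))
print(rel(c0,t))
E
```

```text
(array([505.85175413, -88.6037177 , 224.28565645]), array([ 3.14159265, -0.12217305,  1.34729633]))
[427.98330057 215.95369634 238.19982197] [-3.13850345e+00  1.11565722e-03  1.58154626e+00]
(array([-11.66,   1.98,  -1.05]), array([0., 0., 0.]))
(array([-30.58,   7.36,   1.52]), array([-0.82,  6.97, 13.4 ]))
```

>>> apply_moves --motion '[{"jaw": 1,"x": -2,"y": 0.4,"z": 0,"ax": 0,"ay": 0.5,"az": 1},{"jaw": 1,"x": -6,"y": 1.4,"z": 0,"ax": -0.1,"ay": 1.5,"az": 3},{"jaw": 1,"x": -11,"y": 2.6,"z": 0,"ax": -0.3,"ay": 2.5,"az": 5},{"jaw": 1,"x": -16,"y": 3.8,"z": 0,"ax": -0.5,"ay": 3.5,"az": 7},{"jaw": 1,"x": -21,"y": 5,"z": 0.5,"ax": -0.6,"ay": 5,"az": 9.5},{"jaw": 1,"x": -26,"y": 6.2,"z": 1,"ax": -0.7,"ay": 6,"az": 11.5},{"jaw": 1,"x": -29,"y": 7,"z": 1.4,"ax": -0.8,"ay": 7,"az": 13},{"jaw": 1,"x": -30.6,"y": 7.4,"z": 1.5,"ax": -0.8,"ay": 7,"az": 13.4}]'

```text
t: 6.25
eef_pos: [505.4, -92.3, 222.8]
ee_rot: [-3.138, -0.122, 1.342]
contact_force: [-1.0, 0.7, -5.3]
finger_gap: 9.6
```

>>> apply_moves --motion '[{"jaw": 1,"x": 0,"y": 0,"z": 0,"ax": 0,"ay": 0,"az": 0},{"jaw": 1,"x": 0,"y": 0,"z": 0,"ax": 0,"ay": 0,"az": 0},{"jaw": 1,"x": 0,"y": 0,"z": 0,"ax": 0,"ay": 0,"az": 0}]'

```text
t: 6.55
eef_pos: [505.9, -87.5, 224.8]
ee_rot: [-3.14, -0.123, 1.349]
contact_force: [0.9, 0.8, -3.5]
finger_gap: 9.5
```

```bash
cat > look.py <<'E'
from h import *
from bench import status,optics
import sys
n=sys.argv[1]
s=status.read_state(); print(s['t'],s['eef_pos'].round(2),s['ee_rot'].round(4),s['contact_force'].round(2),s['finger_gap'].round(2))
for k in ("wrist","top","scene"):
    im=optics.get_image(k)["pixels"][:,:,::-1].copy(); cv2.imwrite(f"pics/{k}_{n}.png",im)
E
python3 look.py a; python3 - <<'E'
from h import *
im=cv2.imread("pics/scene_a.png"); cv2.imwrite("pics/scene_aA.png",cv2.resize(im[120:300,215:350],None,fx=4,fy=3.3,interpolation=cv2.INTER_CUBIC))
E
```

```text
Traceback (most recent call last):
  File "look.py", line 5, in <module>
    s=status.read_state(); print(s['t'],s['eef_pos'].round(2),s['ee_rot'].round(4),s['contact_force'].round(2),s['finger_gap'].round(2))
                                                                                                               ^^^^^^^^^^^^^^^^^^^^^
AttributeError: 'float' object has no attribute 'round'
[ WARN:0@0.901] global loadsave.cpp:275 findDecoder imread_('pics/scene_a.png'): can't open/read file: check file path/integrity
Traceback (most recent call last):
TypeError: 'NoneType' object is not subscriptable
```

```bash
sed -i "s/,s\['finger_gap'\].round(2)/,s['finger_gap']/" look.py
python3 look.py a; python3 - <<'E'
from h import *
im=cv2.imread("pics/scene_a.png"); cv2.imwrite("pics/scene_aA.png",cv2.resize(im[120:300,215:350],None,fx=4,fy=3.3,interpolation=cv2.INTER_CUBIC))
E
```

```text
6.55 [505.95 -87.53 224.81] [-3.1403 -0.1231  1.3488] [ 0.88  0.77 -3.47] 9.46611148459775
```

View pics/wrist_a.png

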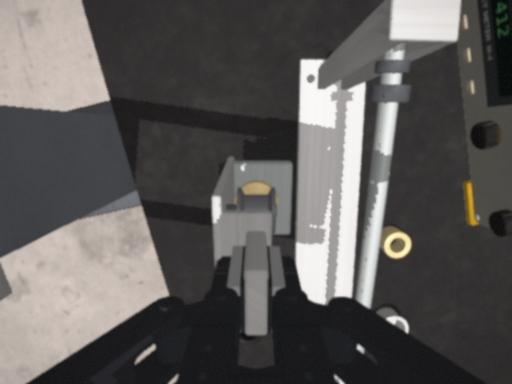

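View pics/scene_aA.png

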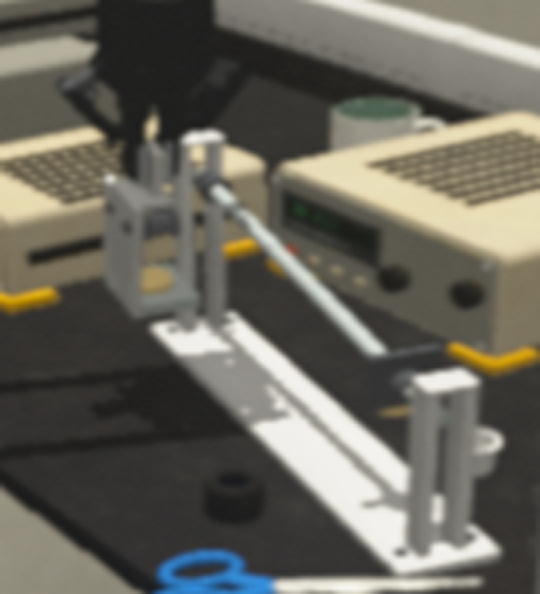

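View pics/top_a.png

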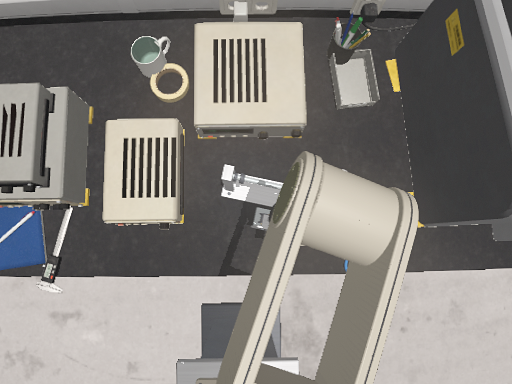

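```bash
cat >> h.py <<'E'
def railedges(c,Hh,ys=np.linspace(-60,150,400),P_=None):
    p=P if P_ is None else P_
    # silhouette edges of cylinder r=6
    a=np.radians(7); d=body([0,0,p[2]],[0,np.cos(a),np.sin(a)])[0]
    ctr=body(p,np.c_[0*ys,ys,Hh+ys*np.tan(a)])
    v=ctr-c['T'][:3,3]; n=np.cross(v,d); n/=np.linalg.norm(n,axis=1)[:,None]
    return proj(c,ctr-6*n),proj(c,ctr),proj(c,ctr+6*n)
E
python3 - <<'E'
from h import *
im=cv2.imread("pics/wrist_a.png")
W=WR([505.95,-87.53,224.81],[-3.1403,-.1231,1.3488])
for H_ in (142,146,150):
    e=railedges(W,H_)
    print(H_,[[np.interp(r,q[np.argsort(q[:,1]),1],q[np.argsort(q[:,1]),0]).round(1) for q in e] for r in (120,140,170,200,240,280)])
cv2.imwrite("pics/wa.png",cv2.resize(im[100:300,340:420],None,fx=6,fy=3,interpolation=cv2.INTER_CUBIC))
for r in (120,140,170,200,240,280): print(r,[(i,int(im[r,i].mean())) for i in range(355,402)])
E
```

```text
142 [[np.float64(375.2), np.float64(385.3), np.float64(395.6)], [np.float64(373.0), np.float64(382.9), np.float64(393.0)], [np.float64(369.6), np.float64(379.2), np.float64(389.1)], [np.float64(366.1), np.float64(375.5), np.float64(385.0)], [np.float64(361.4), np.float64(370.3), np.float64(379.5)], [np.float64(356.5), np.float64(365.1), np.float64(373.8)]]
146 [[np.float64(377.5), np.float64(387.9), np.float64(398.4)], [np.float64(375.3), np.float64(385.4), np.float64(395.7)], [np.float64(371.8), np.float64(381.6), np.float64(391.7)], [np.float64(368.2), np.float64(377.8), np.float64(387.5)], [np.float64(363.4), np.float64(372.6), np.float64(381.9)], [np.float64(358.4), np.float64(367.2), np.float64(376.1)]]
150 [[np.float64(379.9), np.float64(390.5), np.float64(401.2)], [np.float64(377.6), np.float64(388.0), np.float64(398.5)], [np.float64(374.1), np.float64(384.1), np.float64(394.4)], [np.float64(370.4), np.float64(380.2), np.float64(390.2)], [np.float64(365.5), np.float64(374.9), np.float64(384.4)], [np.float64(360.5), np.float64(369.4), np.float64(378.5)]]
120 [(355, 245), (356, 
[... 2560 characters left out ...]
388, 235), (389, 232), (390, 223), (391, 200), (392, 158), (393, 113), (394, 81), (395, 77), (396, 89), (397, 94), (398, 99), (399, 102), (400, 104), (401, 109)]
280 [(355, 61), (356, 68), (357, 86), (358, 107), (359, 129), (360, 148), (361, 158), (362, 163), (363, 178), (364, 198), (365, 217), (366, 225), (367, 230), (368, 231), (369, 227), (370, 220), (371, 213), (372, 200), (373, 177), (374, 134), (375, 88), (376, 59), (377, 52), (378, 56), (379, 52), (380, 52), (381, 51), (382, 52), (383, 50), (384, 50), (385, 51), (386, 50), (387, 51), (388, 52), (389, 51), (390, 52), (391, 50), (392, 48), (393, 47), (394, 46), (395, 50), (396, 49), (397, 48), (398, 50), (399, 51), (400, 52), (401, 48)]
```

View pics/wa.png

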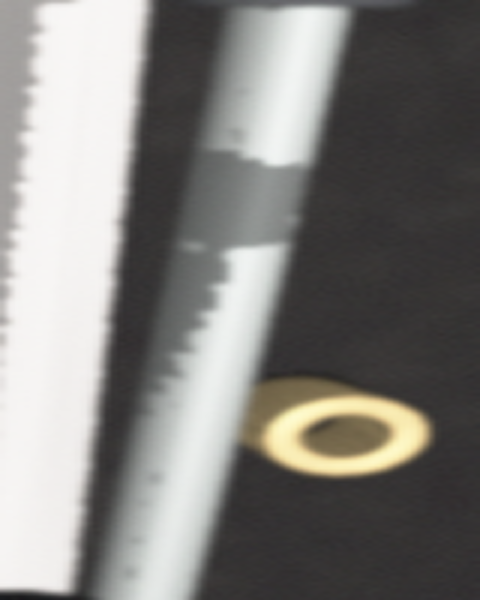

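>>> apply_moves --motion '[{"jaw": 1,"x": 0,"y": 1.5,"z": 0,"ax": 0,"ay": 0,"az": 0},{"jaw": 1,"x": 0,"y": 3,"z": 0,"ax": 0,"ay": 0,"az": 0},{"jaw": 1,"x": 0,"y": 4,"z": 0,"ax": 0,"ay": 0,"az": 0},{"jaw": 1,"x": 0,"y": 5,"z": 0,"ax": 0,"ay": 0,"az": 0},{"jaw": 1,"x": 0,"y": 5.5,"z": 0,"ax": 0,"ay": 0,"az": 0},{"jaw": 1,"x": 0,"y": 6,"z": 0,"ax": 0,"ay": 0,"az": 0},{"jaw": 1,"x": 0,"y": 6,"z": 0,"ax": 0,"ay": 0,"az": 0}]'

```text
t: 7.4
eef_pos: [565.0, -102.2, 225.0]
ee_rot: [-3.141, -0.123, 1.347]
contact_force: [0.1, 0.5, -3.9]
finger_gap: 9.1
```

```bash
python3 look.py b; python3 - <<'E'
from h import *
from bench import status
s=status.read_state(); W=WR(s['eef_pos'],s['ee_rot'])
im=cv2.imread("pics/wrist_b.png")
for H_ in (142,146):
    e=railedges(W,H_)
    print(H_,[[float(np.interp(r,q[np.argsort(q[:,1]),1],q[np.argsort(q[:,1]),0]).round(1)) for q in e] for r in (60,90,120,150,180)])
cv2.imwrite("pics/wb.png",cv2.resize(im[40:340,180:340],None,fx=3.5,fy=2,interpolation=cv2.INTER_CUBIC))
print(rel((s['eef_pos'],s['ee_rot']),tcp_for([0,80,145+80*np.tan(np.radians(7))+14])))
im=cv2.imread("pics/scene_b.png"); cv2.imwrite("pics/scene_bA.png",cv2.resize(im[120:260,215:320],None,fx=5,fy=4,interpolation=cv2.INTER_CUBIC))
E
```

```text
7.4 [ 565.03 -102.22  225.05] [-3.1411 -0.1227  1.3474] [ 0.13  0.55 -3.86] 9.144832864005274
142 [[279.2, 288.9, 298.6], [279.2, 288.9, 298.6], [279.1, 288.7, 298.4], [278.4, 287.8, 297.2], [277.8, 286.9, 296.0]]
146 [[279.7, 289.5, 299.5], [279.7, 289.5, 299.5], [279.5, 289.3, 299.2], [278.9, 288.4, 298.0], [278.2, 287.5, 296.8]]
(array([0.  , 1.98, 0.18]), array([-0.05, -0.03, -0.  ]))
```

View pics/wrist_b.png

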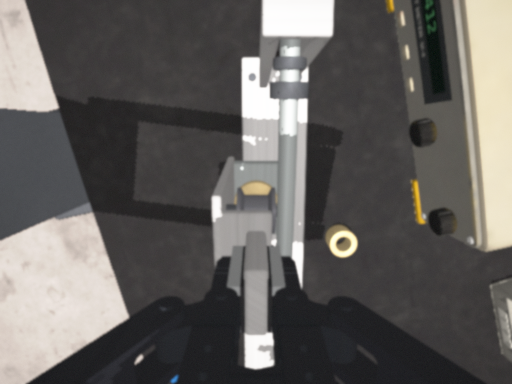

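View pics/scene_bA.png

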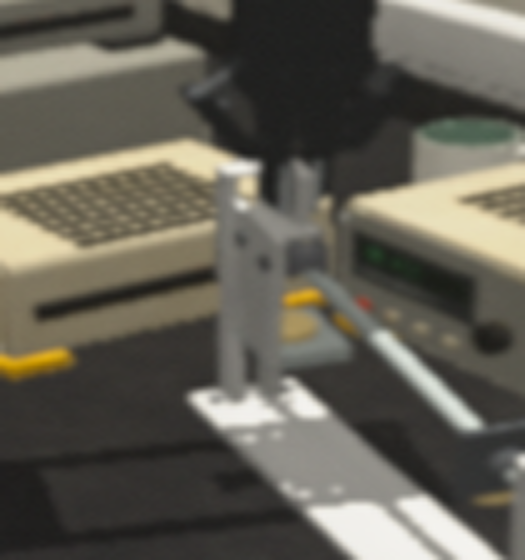

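```bash
python3 - <<'E'
from h import *
im=cv2.imread("pics/wrist_b.png")
for r in (105,115,125,150,180): print(r,[(i,int(im[r,i].mean())) for i in range(270,306)])
W=WR([565.03,-102.22,225.05],[-3.1411,-.1227,1.3474])
e=railedges(W,144); print([[float(np.interp(r,q[np.argsort(q[:,1]),1],q[np.argsort(q[:,1]),0]).round(1)) for q in e] for r in (105,115,125,150,180)])
E
```

```text
105 [(270, 254), (271, 254), (272, 254), (273, 254), (274, 254), (275, 254), (276, 254), (277, 253), (278, 239), (279, 195), (280, 177), (281, 189), (282, 204), (283, 220), (284, 231), (285, 241), (286, 248), (287, 252), (288, 254), (289, 254), (290, 254), (291, 253), (292, 250), (293, 245), (294, 238), (295, 228), (296, 217), (297, 223), (298, 244), (299, 253), (300, 254), (301, 254), (302, 254), (303, 254), (304, 254), (305, 253)]
115 [(270, 254), (271, 254), (272, 254), (273, 254), (274, 254), (275, 254), (276, 254), (277, 252), (278, 237), (279, 194), (280, 180), (281, 194), (282, 210), (283, 223), (284, 234), (285, 244), (286, 250), (287, 253), (288, 254), (289, 254), (290, 254), (291, 252), (292, 249), (293, 242), (294, 235), (295, 224), (296, 215), (297, 230), (298, 251), (299, 254), (300, 254), (301, 254), (302, 254), (303, 254), (304, 254), (305, 253)]
125 [(270, 193), (271, 194), (272, 194), (273, 191), (274, 192), (275, 193), (276, 192), (277, 183), (278, 165), (279, 163), (280, 179), (281, 197), (282, 215), (283, 226), (284, 237), (285, 246), (286, 251), (287, 253), (288,
[... 500 characters left out ...]
4), (294, 148), (295, 148), (296, 158), (297, 178), (298, 191), (299, 194), (300, 195), (301, 195), (302, 195), (303, 195), (304, 187), (305, 159)]
180 [(270, 153), (271, 152), (272, 153), (273, 155), (274, 154), (275, 153), (276, 146), (277, 134), (278, 124), (279, 125), (280, 131), (281, 136), (282, 143), (283, 149), (284, 158), (285, 164), (286, 168), (287, 170), (288, 168), (289, 165), (290, 161), (291, 158), (292, 154), (293, 149), (294, 150), (295, 161), (296, 178), (297, 188), (298, 192), (299, 190), (300, 191), (301, 192), (302, 193), (303, 186), (304, 160), (305, 110)]
[[278.5, 288.3, 298.1], [278.5, 288.3, 298.1], [278.3, 288.0, 297.7], [277.8, 287.2, 296.7], [277.1, 286.3, 295.5]]
```

>>> apply_moves --motion '[{"jaw": 1,"x": 0,"y": 0.5,"z": 0,"ax": 0,"ay": 0,"az": 0},{"jaw": 1,"x": 0,"y": 1.2,"z": 0,"ax": 0,"ay": 0,"az": 0},{"jaw": 1,"x": 0,"y": 1.7,"z": 0,"ax": 0,"ay": 0,"az": 0},{"jaw": 1,"x": 0,"y": 2,"z": 0,"ax": 0,"ay": 0,"az": 0},{"jaw": 1,"x": 0,"y": 2,"z": 0.5,"ax": 0,"ay": 0,"az": 0},{"jaw": 1,"x": 0,"y": 2,"z": 0.8,"ax": 0,"ay": 0,"az": 0},{"jaw": 1,"x": 0,"y": 2,"z": 0.8,"ax": 0,"ay": 0,"az": 0}]'

```text
t: 8.25
eef_pos: [583.8, -105.4, 216.0]
ee_rot: [-3.139, -0.123, 1.347]
contact_force: [-0.8, 0.0, -3.1]
finger_gap: 9.1
```

```bash
python3 look.py c; python3 - <<'E'
from h import *
from bench import status
s=status.read_state(); W=WR(s['eef_pos'],s['ee_rot'])
im=cv2.imread("pics/wrist_c.png")
e=railedges(W,143); print([[float(np.interp(r,q[np.argsort(q[:,1]),1],q[np.argsort(q[:,1]),0]).round(1)) for q in e] for r in (100,115,125,140)])
cv2.imwrite("pics/wc.png",cv2.resize(im[60:260,190:320],None,fx=5,fy=3,interpolation=cv2.INTER_CUBIC))
for r in (100,115,125,140): print(r,[(i,int(im[r,i].mean())) for i in range(240,275)])
print(rel((s['eef_pos'],s['ee_rot']),tcp_for([0,80,143+80*np.tan(np.radians(7))])))
im=cv2.imread("pics/scene_c.png"); cv2.imwrite("pics/scene_cA.png",cv2.resize(im[120:260,215:320],None,fx=5,fy=4,interpolation=cv2.INTER_CUBIC))
E
```

```text
8.25 [ 583.83 -105.36  216.03] [-3.1393 -0.1229  1.3472] [-0.82  0.04 -3.08] 9.119007342881597
[[246.4, 256.5, 266.6], [246.4, 256.5, 266.6], [246.5, 256.5, 266.5], [246.6, 256.5, 266.3]]
100 [(240, 251), (241, 251), (242, 250), (243, 250), (244, 250), (245, 250), (246, 247), (247, 226), (248, 185), (249, 170), (250, 164), (251, 158), (252, 164), (253, 188), (254, 219), (255, 235), (256, 242), (257, 247), (258, 247), (259, 245), (260, 240), (261, 234), (262, 226), (263, 218), (264, 200), (265, 174), (266, 154), (267, 145), (268, 153), (269, 163), (270, 171), (271, 192), (272, 224), (273, 244), (274, 249)]
115 [(240, 253), (241, 254), (242, 254), (243, 254), (244, 254), (245, 254), (246, 253), (247, 248), (248, 220), (249, 190), (250, 193), (251, 207), (252, 223), (253, 236), (254, 244), (255, 249), (256, 252), (257, 253), (258, 253), (259, 253), (260, 251), (261, 248), (262, 243), (263, 235), (264, 226), (265, 215), (266, 196), (267, 179), (268, 180), (269, 187), (270, 191), (271, 207), (272, 238), (273, 252), (274, 254)]
125 [(240, 186), (241, 188), (242, 189), (243, 190), (244, 189), (245, 189), (246, 185), (247, 175), (248, 166), (249, 177), (250, 196), (251, 214), (252, 227), (253, 236), (254, 245), (255, 249), (256, 252), (257, 253), (258, 253), (259, 253), (260, 251), (261, 248), (262, 242), (263, 236), (264, 226), (265, 215), (266, 195), (267, 177), (268, 177), (269, 185), (270, 189), (271, 190), (272, 192), (273, 192), (274, 192)]
140 [(240, 254), (241, 253), (242, 252), (243, 252), (244, 253), (245, 254), (246, 253), (247, 250), (248, 220), (249, 153), (250, 132), (251, 135), (252, 140), (253, 145), (254, 150), (255, 155), (256, 159), (257, 164), (258, 164), (259, 164), (260, 164), (261, 162), (262, 158), (263, 155), (264, 150), (265, 144), (266, 143), (267, 151), (268, 171), (269, 183), (270, 187), (271, 188), (272, 191), (273, 190), (274, 189)]
(array([-0.2 , -0.03,  0.97]), array([-0.03, -0.03,  0.  ]))
```

View pics/wc.png

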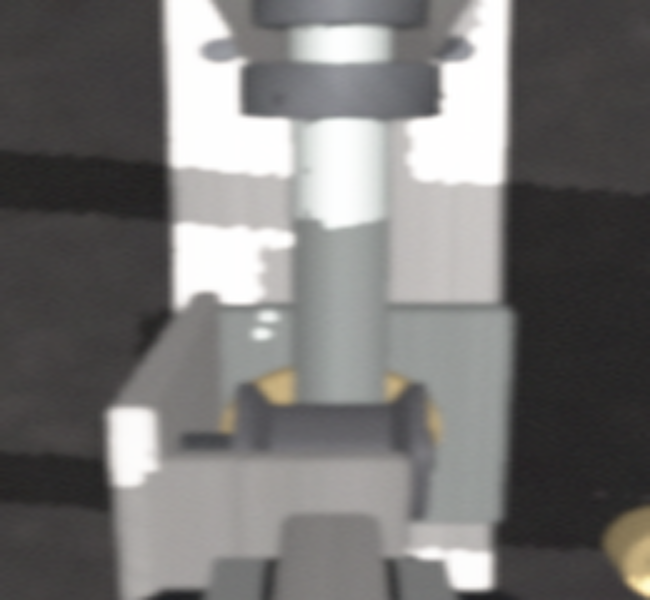

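View pics/scene_cA.png

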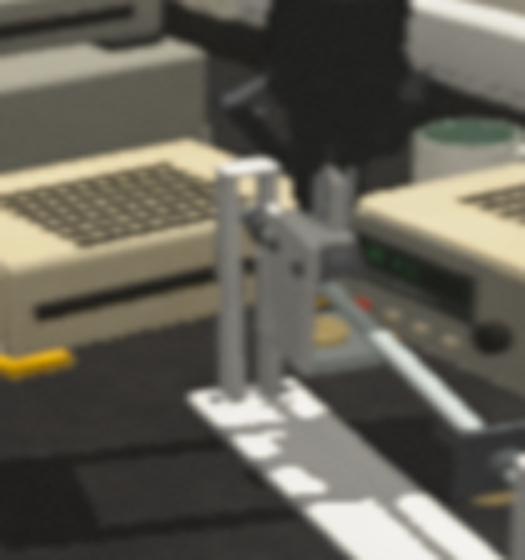

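>>> apply_moves --motion '[{"jaw": 1,"x": 0,"y": 0.07,"z": 0.2,"ax": 0,"ay": 0,"az": 0},{"jaw": 1,"x": 0,"y": 0.07,"z": 0.4,"ax": 0,"ay": 0,"az": 0},{"jaw": 1,"x": 0,"y": 0.07,"z": 0.5,"ax": 0,"ay": 0,"az": 0},{"jaw": 1,"x": 0,"y": 0.07,"z": 0.6,"ax": 0,"ay": 0,"az": 0},{"jaw": 1,"x": 0,"y": 0.07,"z": 0.6,"ax": 0,"ay": 0,"az": 0}]'

```text
t: 8.9
eef_pos: [585.2, -105.0, 211.0]
ee_rot: [-3.141, -0.123, 1.347]
contact_force: [0.0, 0.1, -4.1]
finger_gap: 9.1
```

>>> apply_moves --motion '[{"jaw": 1,"x": 0,"y": 0,"z": 0.05,"ax": 0,"ay": 0,"az": 0},{"jaw": 1,"x": 0,"y": 0,"z": 0.1,"ax": 0,"ay": 0,"az": 0},{"jaw": 1,"x": 0,"y": 0,"z": 0.1,"ax": 0,"ay": 0,"az": 0}]'

```text
t: 9.2
eef_pos: [585.3, -105.0, 210.2]
ee_rot: [-3.141, -0.123, 1.347]
contact_force: [0.3, -0.1, -3.9]
finger_gap: 9.2
```

```bash
python3 look.py d; python3 - <<'E'
from h import *
im=cv2.imread("pics/wrist_d.png")
cv2.imwrite("pics/wd.png",cv2.resize(im[60:260,190:320],None,fx=5,fy=3,interpolation=cv2.INTER_CUBIC))
E
```

```text
9.2 [ 585.31 -104.98  210.2 ] [-3.1411 -0.1227  1.3473] [ 0.3  -0.13 -3.93] 9.238038351658144
```

View pics/wd.png

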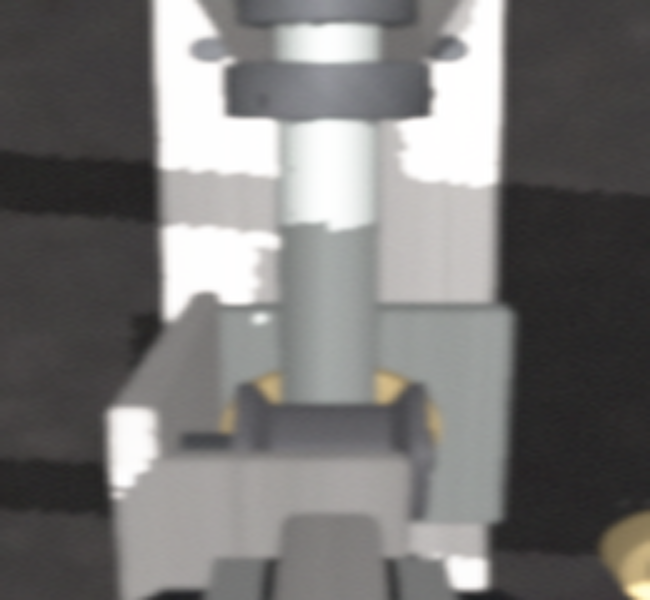

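>>> apply_moves --motion '[{"jaw": 1,"x": 0,"y": 0,"z": 0.05,"ax": 0,"ay": 0,"az": 0},{"jaw": 1,"x": 0,"y": 0,"z": 0.1,"ax": 0,"ay": 0,"az": 0},{"jaw": 1,"x": 0,"y": 0,"z": 0.15,"ax": 0,"ay": 0,"az": 0},{"jaw": 1,"x": 0,"y": 0,"z": 0.15,"ax": 0,"ay": 0,"az": 0}]'

```text
t: 9.75
eef_pos: [585.3, -104.7, 208.6]
ee_rot: [-3.141, -0.123, 1.347]
contact_force: [-0.2, 1.8, -3.9]
finger_gap: 9.2
```

>>> apply_moves --motion '[{"jaw": 1,"x": 0,"y": 0,"z": 0.05,"ax": 0,"ay": 0,"az": 0},{"jaw": 1,"x": 0,"y": 0,"z": 0.1,"ax": 0,"ay": 0,"az": 0},{"jaw": 1,"x": 0,"y": 0,"z": 0.1,"ax": 0,"ay": 0,"az": 0}]'

```text
t: 10.05
eef_pos: [585.4, -104.6, 207.7]
ee_rot: [-3.141, -0.123, 1.347]
contact_force: [-0.1, 0.5, -4.7]
finger_gap: 9.1
```

>>> apply_moves --motion '[{"jaw": 1,"x": 0,"y": 0,"z": 0.05,"ax": 0,"ay": 0,"az": 0},{"jaw": 1,"x": 0,"y": 0,"z": 0.05,"ax": 0,"ay": 0,"az": 0}]'

```text
t: 10.25
eef_pos: [585.4, -104.6, 207.2]
ee_rot: [-3.141, -0.123, 1.347]
contact_force: [-0.8, -0.6, -3.5]
finger_gap: 9.5
```

>>> apply_moves --motion '[{"jaw": 1,"x": 0,"y": 0,"z": 0.05,"ax": 0,"ay": 0,"az": 0},{"jaw": 1,"x": 0,"y": 0,"z": 0.05,"ax": 0,"ay": 0,"az": 0}]'

```text
t: 10.45
eef_pos: [585.4, -104.5, 206.7]
ee_rot: [-3.141, -0.123, 1.347]
contact_force: [-0.1, 0.1, -4.3]
finger_gap: 9.3
```

>>> apply_moves --motion '[{"jaw": 1,"x": 0,"y": 0,"z": 0.05,"ax": 0,"ay": 0,"az": 0},{"jaw": 1,"x": 0,"y": 0,"z": 0.05,"ax": 0,"ay": 0,"az": 0}]'

```text
t: 10.65
eef_pos: [585.4, -104.5, 206.2]
ee_rot: [-3.141, -0.123, 1.347]
contact_force: [-0.1, 0.4, -3.2]
finger_gap: 9.6
```

>>> apply_moves --motion '[{"jaw": 1,"x": 0,"y": 0,"z": 0.05,"ax": 0,"ay": 0,"az": 0},{"jaw": 1,"x": 0,"y": 0,"z": 0.05,"ax": 0,"ay": 0,"az": 0}]'

```text
t: 10.85
eef_pos: [585.5, -104.5, 206.0]
ee_rot: [-3.141, -0.123, 1.347]
contact_force: [-1.4, 0.0, -2.3]
finger_gap: 9.6
```

>>> apply_moves --motion '[{"jaw": 1,"x": 0,"y": 0,"z": 0.03,"ax": 0,"ay": 0,"az": 0},{"jaw": 1,"x": 0,"y": 0,"z": 0.03,"ax": 0,"ay": 0,"az": 0}]'

```text
t: 11.05
eef_pos: [585.6, -104.5, 205.9]
ee_rot: [3.142, -0.123, 1.347]
contact_force: [-1.3, -1.0, 0.3]
finger_gap: 9.1
```

>>> apply_moves --motion '[{"jaw": 1,"x": 0,"y": 0,"z": 0.02,"ax": 0,"ay": 0,"az": 0},{"jaw": 1,"x": 0,"y": 0,"z": 0.02,"ax": 0,"ay": 0,"az": 0},{"jaw": 1,"x": 0,"y": 0,"z": 0.02,"ax": 0,"ay": 0,"az": 0},{"jaw": 1,"x": 0,"y": 0,"z": 0.02,"ax": 0,"ay": 0,"az": 0},{"jaw": 1,"x": 0,"y": 0,"z": 0.02,"ax": 0,"ay": 0,"az": 0},{"jaw": 1,"x": 0,"y": 0,"z": 0.02,"ax": 0,"ay": 0,"az": 0}]'

```text
t: 11.65
eef_pos: [585.6, -104.5, 205.8]
ee_rot: [3.141, -0.123, 1.347]
contact_force: [-4.1, -0.9, 5.6]
finger_gap: 9.2
```

```bash
python3 look.py e; python3 - <<'E'
from h import *
im=cv2.imread("pics/wrist_e.png")
cv2.imwrite("pics/we.png",cv2.resize(im[60:260,190:320],None,fx=5,fy=3,interpolation=cv2.INTER_CUBIC))
im=cv2.imread("pics/scene_e.png"); cv2.imwrite("pics/scene_eA.png",cv2.resize(im[120:260,215:320],None,fx=5,fy=4,interpolation=cv2.INTER_CUBIC))
E
```

```text
11.65 [ 585.63 -104.51  205.76] [ 3.1414 -0.1226  1.3474] [-4.05 -0.91  5.6 ] 9.19016121172741
```

View pics/we.png

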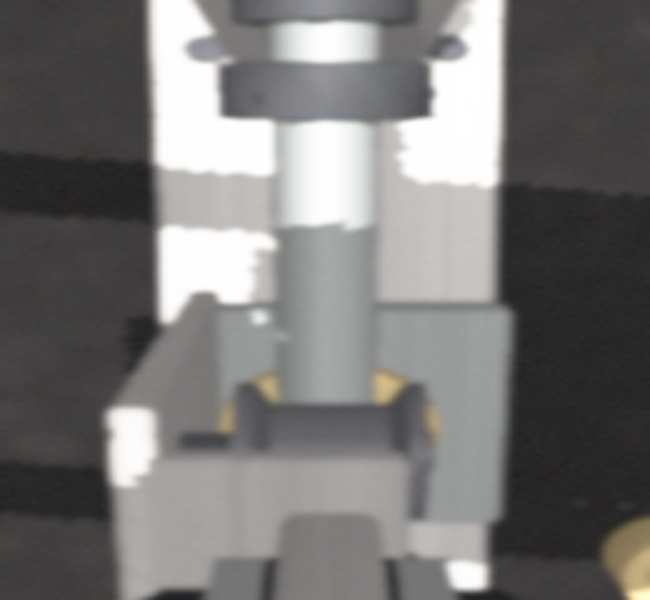

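View pics/scene_eA.png

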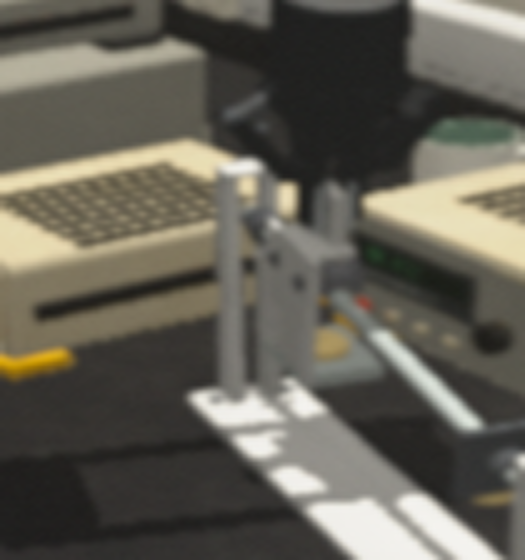

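>>> apply_moves --motion '[{"jaw": 1,"x": 0,"y": -0.04,"z": -0.02,"ax": 0,"ay": 0,"az": 0},{"jaw": 1,"x": 0,"y": -0.05,"z": -0.02,"ax": 0,"ay": 0,"az": 0},{"jaw": 1,"x": 0,"y": -0.05,"z": -0.02,"ax": 0,"ay": 0,"az": 0},{"jaw": 1,"x": 0,"y": -0.05,"z": -0.02,"ax": 0,"ay": 0,"az": 0}]'

```text
t: 12.2
eef_pos: [585.4, -104.4, 205.8]
ee_rot: [3.141, -0.123, 1.347]
contact_force: [0.8, -1.3, 4.2]
finger_gap: 8.8
```

>>> apply_moves --motion '[{"jaw": 1,"x": 0,"y": 0,"z": -0.02,"ax": 0,"ay": 0,"az": 0},{"jaw": 1,"x": 0,"y": 0,"z": -0.02,"ax": 0,"ay": 0,"az": 0},{"jaw": 1,"x": 0,"y": 0,"z": -0.02,"ax": 0,"ay": 0,"az": 0},{"jaw": 1,"x": 0,"y": 0,"z": -0.02,"ax": 0,"ay": 0,"az": 0}]'

```text
t: 12.6
eef_pos: [585.3, -104.4, 205.8]
ee_rot: [3.141, -0.123, 1.347]
contact_force: [3.0, -1.7, 3.8]
finger_gap: 9.3
```

>>> apply_moves --motion '[{"jaw": 1,"x": 0,"y": 0.02,"z": -0.01,"ax": 0,"ay": 0,"az": 0},{"jaw": 1,"x": 0,"y": 0.02,"z": -0.01,"ax": 0,"ay": 0,"az": 0},{"jaw": 1,"x": 0,"y": 0.02,"z": -0.01,"ax": 0,"ay": 0,"az": 0}]'

```text
t: 12.9
eef_pos: [585.3, -104.4, 205.8]
ee_rot: [-3.141, -0.123, 1.347]
contact_force: [2.2, -2.0, 2.9]
finger_gap: 9.1
```

Held bearing on the rail with a few newtons for well over 0.3 s. Release.

>>> apply_moves --motion '[{"jaw": -1,"x": 0,"y": 0,"z": 0,"ax": 0,"ay": 0,"az": 0},{"jaw": -1,"x": 0,"y": 0,"z": 0,"ax": 0,"ay": 0,"az": 0},{"jaw": -1,"x": 0,"y": 0,"z": 0,"ax": 0,"ay": 0,"az": 0},{"jaw": -1,"x": 0,"y": 0,"z": -1,"ax": 0,"ay": 0,"az": 0},{"jaw": -1,"x": 0,"y": 0,"z": -3,"ax": 0,"ay": 0,"az": 0},{"jaw": -1,"x": 0,"y": 0,"z": -6,"ax": 0,"ay": 0,"az": 0},{"jaw": -1,"x": 0,"y": 0,"z": -9,"ax": 0,"ay": 0,"az": 0},{"jaw": -1,"x": 0,"y": 0,"z": -12,"ax": 0,"ay": 0,"az": 0}]'

```text
t: 13.7
eef_pos: [581.6, -118.8, 326.7]
ee_rot: [-3.141, -0.123, 1.347]
contact_force: [0.6, 0.0, -0.6]
finger_gap: 85.5
```

```bash
python3 look.py f; python3 - <<'E'
from h import *
im=cv2.imread("pics/scene_f.png"); cv2.imwrite("pics/scene_fA.png",cv2.resize(im[130:310,235:355],None,fx=4,fy=3.3,interpolation=cv2.INTER_CUBIC))
E
```

```text
13.7 [ 581.65 -118.8   326.74] [-3.1413 -0.1226  1.3474] [ 0.63  0.04 -0.62] 85.45870961827396
```

View pics/scene_fA.png

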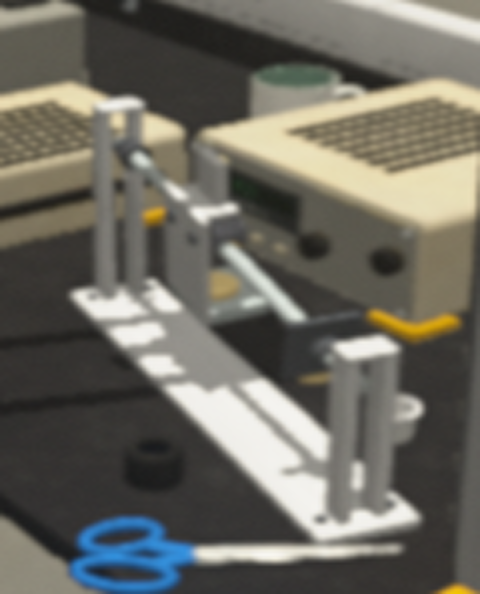

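View pics/wrist_f.png

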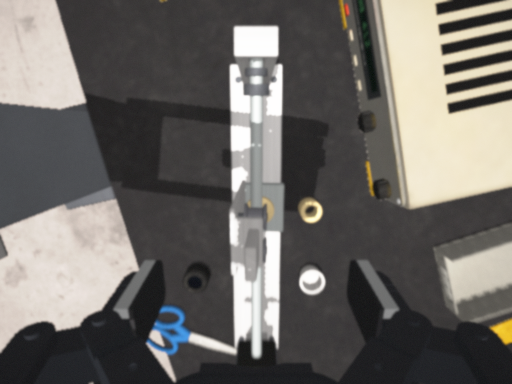

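>>> apply_moves --motion '[{"jaw": -1,"x": 0,"y": 0,"z": -3,"ax": 0,"ay": 0,"az": 0},{"jaw": -1,"x": 0,"y": 0,"z": -3,"ax": 0,"ay": 0,"az": 0},{"jaw": -1,"x": 0,"y": 0,"z": -3,"ax": 0,"ay": 0,"az": 0},{"jaw": -1,"x": 0,"y": 0,"z": -3,"ax": 0,"ay": 0,"az": 0},{"jaw": -1,"x": 0,"y": 0,"z": -3,"ax": 0,"ay": 0,"az": 0},{"jaw": -1,"x": 0,"y": 0,"z": -3,"ax": 0,"ay": 0,"az": 0},{"jaw": -1,"x": 0,"y": 0,"z": -3,"ax": 0,"ay": 0,"az": 0},{"jaw": -1,"x": 0,"y": 0,"z": -3,"ax": 0,"ay": 0,"az": 0}]'

```text
t: 14.65
eef_pos: [581.1, -122.2, 354.4]
ee_rot: [-3.141, -0.123, 1.347]
contact_force: [-0.4, 0.2, 0.6]
finger_gap: 85.2
```

>>> apply_moves --motion '[{"jaw": -1,"x": 0,"y": 0,"z": 0,"ax": 0,"ay": 0,"az": 0},{"jaw": -1,"x": 0,"y": 0,"z": 0,"ax": 0,"ay": 0,"az": 0},{"jaw": -1,"x": 0,"y": 0,"z": 0,"ax": 0,"ay": 0,"az": 0},{"jaw": -1,"x": 0,"y": 0,"z": 0,"ax": 0,"ay": 0,"az": 0},{"jaw": -1,"x": 0,"y": 0,"z": 0,"ax": 0,"ay": 0,"az": 0},{"jaw": -1,"x": 0,"y": 0,"z": 0,"ax": 0,"ay": 0,"az": 0},{"jaw": -1,"x": 0,"y": 0,"z": 0,"ax": 0,"ay": 0,"az": 0},{"jaw": -1,"x": 0,"y": 0,"z": 0,"ax": 0,"ay": 0,"az": 0}]'

```text
t: 15.45
eef_pos: [581.1, -122.3, 354.6]
ee_rot: [-3.141, -0.123, 1.347]
contact_force: [-0.7, -0.3, -0.7]
finger_gap: 85.3
```

```bash
python3 look.py g; python3 - <<'E'
from h import *
im=cv2.imread("pics/scene_g.png"); cv2.imwrite("pics/scene_gA.png",cv2.resize(im[130:310,235:355],None,fx=4,fy=3.3,interpolation=cv2.INTER_CUBIC))
E
```

```text
15.45 [ 581.13 -122.29  354.63] [-3.1411 -0.1227  1.3473] [-0.74 -0.29 -0.69] 85.326841524416
```

View pics/scene_gA.png

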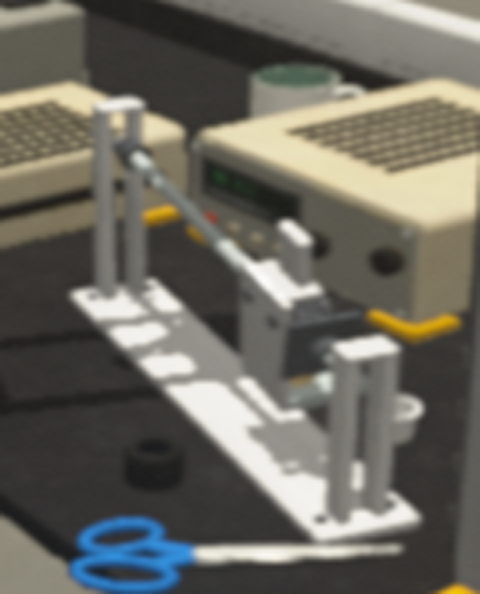

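View pics/wrist_g.png

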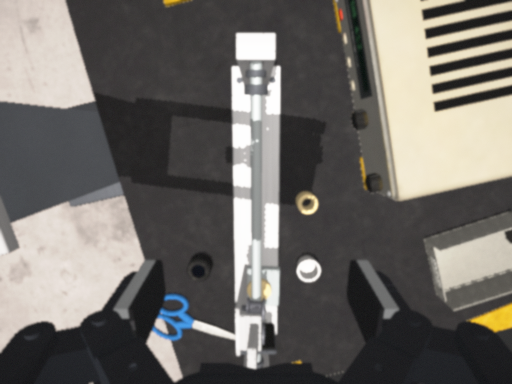

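>>> apply_moves --motion '[{"jaw": -1,"x": 0,"y": 0,"z": -3,"ax": 0,"ay": 0,"az": 0},{"jaw": -1,"x": 0,"y": 0,"z": -3,"ax": 0,"ay": 0,"az": 0},{"jaw": -1,"x": 0,"y": 0,"z": -3,"ax": 0,"ay": 0,"az": 0},{"jaw": -1,"x": 0,"y": 0,"z": -3,"ax": 0,"ay": 0,"az": 0},{"jaw": -1,"x": 0,"y": 0,"z": -3,"ax": 0,"ay": 0,"az": 0},{"jaw": -1,"x": 0,"y": 0,"z": -3,"ax": 0,"ay": 0,"az": 0},{"jaw": -1,"x": 0,"y": 0,"z": -3,"ax": 0,"ay": 0,"az": 0},{"jaw": -1,"x": 0,"y": 0,"z": -3,"ax": 0,"ay": 0,"az": 0}]'

```text
t: 16.4
eef_pos: [580.3, -125.8, 384.2]
ee_rot: [-3.141, -0.123, 1.347]
contact_force: [-0.3, -0.0, 0.7]
finger_gap: 85.5
```

```bash
python3 look.py h; python3 - <<'E'
from h import *
a=cv2.imread("pics/scene_g.png");b=cv2.imread("pics/scene_h.png")
d=cv2.absdiff(a,b)[180:260,285:330]; print("diff",d.max(),d.mean())
a0=cv2.imread("pics/t4.png")
a=np.radians(7); Hh=142.5
seat=np.array([0,-134+34*np.cos(a),Hh+(-134+34*np.cos(a))*np.tan(a)]); print(seat)
Rx=R.from_euler('x',a)
pts=[body(P,seat+Rx.apply(np.array(l)-[0,0,66]))[0] for l in [(-5,16,143),(5,16,143),(-5,-16,143),(5,-16,143),(-22,34,104),(-22,-34,104),(-22,34,0),(-22,-34,0),(28,-30,19),(28,30,19)]]
b2=cv2.resize(b[160:280,270:350],None,fx=7,fy=5,interpolation=cv2.INTER_CUBIC)
for q in proj(SC,pts): cv2.circle(b2,tuple((((q+.5-[270,160])*[7,5])-.5).round().astype(int).tolist()),3,(0,0,255),-1)
cv2.imwrite("pics/sh.png",b2)
E
```

```text
16.4 [ 580.29 -125.81  384.17] [-3.1408 -0.1227  1.3473] [-0.26 -0.02  0.68] 85.50868865503999
diff 39 0.9901851851851852
[   0.         -100.25343084  130.19042651]
```

View pics/sh.png

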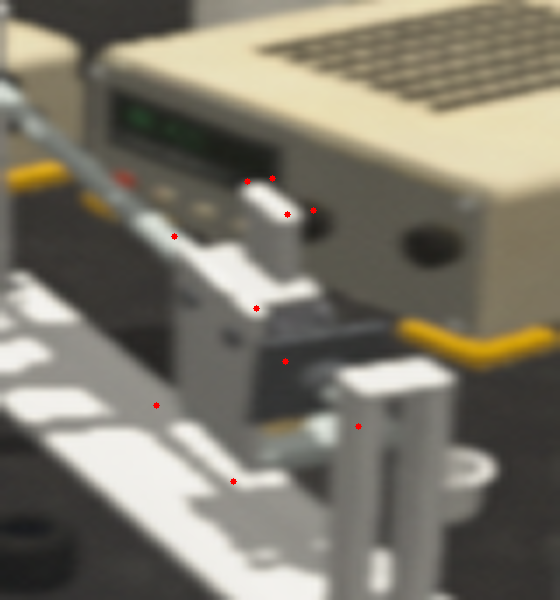

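View pics/wrist_h.png

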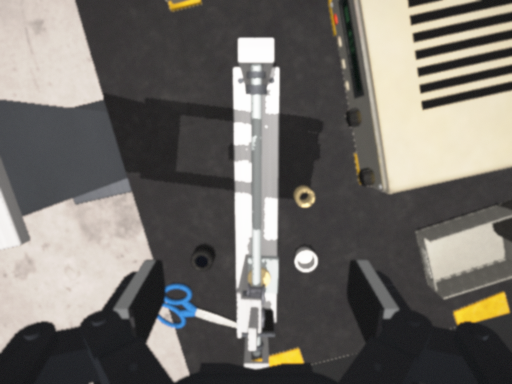

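>>> apply_moves --motion '[{"jaw": -1,"x": 0,"y": 0,"z": 0,"ax": 0,"ay": 0,"az": 0},{"jaw": -1,"x": 0,"y": 0,"z": 0,"ax": 0,"ay": 0,"az": 0},{"jaw": -1,"x": 0,"y": 0,"z": 0,"ax": 0,"ay": 0,"az": 0},{"jaw": -1,"x": 0,"y": 0,"z": 0,"ax": 0,"ay": 0,"az": 0},{"jaw": -1,"x": 0,"y": 0,"z": 0,"ax": 0,"ay": 0,"az": 0},{"jaw": -1,"x": 0,"y": 0,"z": 0,"ax": 0,"ay": 0,"az": 0},{"jaw": -1,"x": 0,"y": 0,"z": 0,"ax": 0,"ay": 0,"az": 0},{"jaw": -1,"x": 0,"y": 0,"z": 0,"ax": 0,"ay": 0,"az": 0}]'

```text
t: 17.35
eef_pos: [580.3, -125.8, 384.4]
ee_rot: [-3.141, -0.123, 1.347]
contact_force: [-0.5, -0.1, -0.1]
finger_gap: 84.7
```

```bash
python3 look.py i; python3 - <<'E'
from h import *
g,b,c=[cv2.imread(f"pics/scene_{k}.png") for k in "ghi"]
for x,y in ((g,b),(b,c)):
    d=cv2.absdiff(x,y)[180:260,285:330].max(2); print("diff",d.max(),d.mean(),np.argwhere(d>25)[:5])
a=np.radians(7)
u=lambda p:(np.array(p,float)+.5)/[7,5]-.5+[270,160]
obs=u([(242,188),(298,222),(262,315),(253,463),(180,243),(263,184)])
L=np.array([(-5,16,143),(-5,-16,143),(-22,-34,104),(-22,-34,0),(-22,34,104),(5,16,143)],float)
def f(v):
    y,x,rl,Hh=v
    seat=np.array([x,y,Hh+y*np.tan(a)])
    Rr=R.from_euler('x',a)*R.from_euler('y',rl)
    return (proj(SC,[body(P,seat+Rr.apply(l-[0,0,66]))[0] for l in L])-obs).ravel()
r=least_squares(f,[-100,0,0,142.5],loss='soft_l1'); print(r.x,np.degrees(r.x[2]),r.fun.reshape(-1,2).round(2))
r=least_squares(lambda v:f([v[0],0,v[1],142.5]),[-100,0],loss='soft_l1'); print(r.x,np.degrees(r.x[1]),r.fun.reshape(-1,2).round(2))
im=cv2.imread("pics/wrist_i.png"); cv2.imwrite("pics/wi.png",cv2.resize(im[220:384,200:320],None,fx=5,fy=3.6,interpolation=cv2.INTER_CUBIC))
E
```

```text
17.35 [ 580.35 -125.84  384.4 ] [-3.1411 -0.1227  1.3474] [-0.48 -0.06 -0.13] 84.72114327254525
diff 39 1.4166666666666667 [[39 18]
 [61  0]
 [62  0]]
diff 24 1.0983333333333334 []
[-2.63082568e+01  4.08737768e+01 -6.82772825e-02  9.12613044e+01] -3.9120001265999766 [[ 0.28  0.42]
 [-2.39 -0.25]
 [-0.43 -1.2 ]
 [ 0.19  0.65]
 [ 0.34 -0.25]
 [ 0.72  0.37]]
[-1.05492667e+02 -4.48248731e-02] -2.568276045725039 [[ 0.31  0.01]
 [-1.92 -0.16]
 [-0.57  0.3 ]
 [-0.89  4.81]
 [-0.66  0.11]
 [ 1.02 -0.02]]
```

View pics/wi.png

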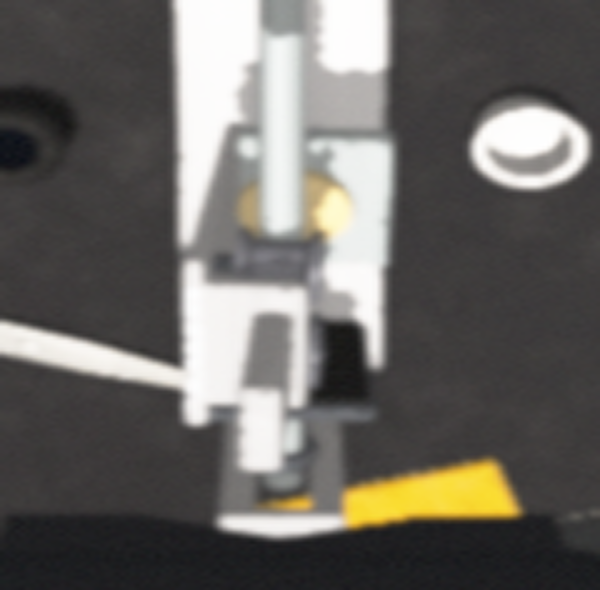

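```bash
python3 - <<'E'
from h import *
W=WR([580.35,-125.84,384.4],[-3.1411,-.1227,1.3474])
print(proj(W,[(626.8,-284.8,26),(644.9,-179.8,26),(459.3,-244.3,30)]))
im=cv2.imread("pics/wrist_i.png")
cv2.imwrite("pics/wi2.png",cv2.resize(im[160:290,180:340],None,fx=5,fy=4.5))
E
```

```text
[[305.29354213 260.45737785]
 [303.91430843 197.41965846]
 [200.61417056 259.95907709]]
```

View pics/wi2.png

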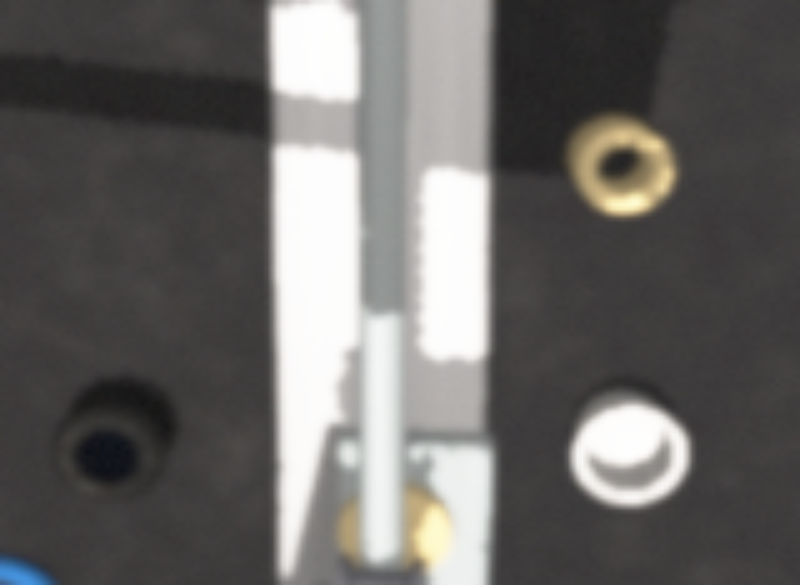

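```bash
python3 -c "
from bench import ctrl
print(ctrl.hand_in())"
```

```text
the job is handed in; nothing more can be done
None
```

I hung the carrier on the rail and let go. It rolled down by itself, came to rest against the stop plate, and I handed the job in at about 17 s.

**Hooking and bearing:** I gripped the carrier by its tab and tilted it 7° to match the slope. I brought it in from the stand's -x side at about y = 80 mm and lowered it in 0.5 mm steps until the rollers bore on the rail. It bore with roughly 4–10 N by the wrist reading for more than 1 s. One 4 N sideways reading during that hold was trimmed out. The rail sits about 7 mm below its nominal height.

**Release:** I opened the jaws fully and raised the arm straight up, clear of the carrier.

**Last checks:**
- **Rest:** successive scene pictures 1 s apart showed no further motion.
- **Seating:** the wrist picture shows the carrier on the rail, against the stop plate, with the rail in the roller groove.
- **Robot:** it was touching nothing, about 0.5 N or less on the wrist, which is noise level.
- **Small parts:** the cup, bush and loupe were within about 1 pixel of where they started.

**Checks that disagreed:**
- **Lean:** the hanging carrier leans a few degrees about the rail, on top of the 7° slope. I put the total at about 8–9°, under the 15° limit.
- **Position along the rail:** this was not measured well. A free fit to the scene picture gave an implausible result. A constrained fit gave seat y of about -105 mm, against -100 mm expected and inside the allowed band, but with pixel errors up to 5. I relied on the pictures showing it against the plate.

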